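# Reload the sample scanner from the bin

## Task

Free the scanner's carrier by shifting it right, draw it out to its stops by the orange grip, and stand the two scanned brass samples from it side by side on the round red pad. Then take the mounted samples out of the blue bin one by one and stand each in a pocket of its own, leaving the black loupe in the bin. When all are aboard, slide the carrier wholly in under the hood and shift it fully left behind the front wall again; do not knock over the dropper bottle.

Things in the scene. Friction and masses are not known exactly. Their poses are not given: they have to be found in the camera images.
- scanner: benchtop scanner, fixed: a flat slideway between two aluminium rails, behind it a low white hood with a roof window. Origin at table level, on the slideway's centre line, in the plane of the hood's inner front face; x points into the hood, y left, z up. Slideway floor z = 6 mm; rails' inner faces y = +-62 mm, tops z = 16 mm; stops at the rails' front ends at x = -138 mm keep the carrier on
- mouth (a point): middle of the hood's mouth, at slideway floor height (scanner x = 0, y = 0, z = 6 mm). The mouth spans y = -62 to +62 mm under a roof 44 mm (underside) to 50 mm above the table, 64 mm on the bar at its rear. The front wall is 6 mm thick, x = -6 to 0
- chamber (a point): point on the hood's floor where the carrier's origin comes to lie at the end (scanner x = 53, y = 31, z = 6 mm). Inside, the hood spans x = 0 to 106, y = -62 to +92 mm: 30 mm wider on the left, where the front wall (y = 62 to 92 mm, green pilot lamp) closes it, so the carrier, once wholly inside, can be shifted left behind that wall
- carrier: loose aluminium carrier, 0.25 to 0.55 kg, on the slideway, wholly under the hood and shifted left at first. Plate 100 (x) by 118 (y) by 5 mm; origin at the centre of its underside, x towards the hood. Four pockets about 45 mm square; black ribs reach 10 mm above the origin. Slides with 1 to 5 N and 3 mm side play. Its scanner x is -88 mm at the stops, 50 to 56 mm inside; y 0 in the slideway, 33 mm fully left
- grip (a point): centre of the top of the carrier's orange grip: an upright block 24 mm (carrier x) by 14 mm (carrier y), on a tongue before the plate's front edge, reaching from 5 to 60 mm above the carrier's underside; pinch it across y from above
- bin: blue open bin, fixed, 160 mm (its x) by 210 mm (its y) outside, 40 mm high, walls and floor 5 mm; origin at the centre of its underside. It stands left or right of the scanner
- loupe: black eye loupe, a cone 37 mm across the foot and 33 mm high, standing in the bin among the samples; origin at the centre of its underside
- dropper_bottle: brown dropper bottle with black cap, 37 mm across, 94 mm high, standing loose on the table; origin at the centre of its underside, z up the bottle
- pocket1 (a point): centre of the floor of the carrier's front right pocket (front: towards the grip), 5 mm above the carrier's underside
- pocket2 (a point): centre of the floor of the carrier's front left pocket (front: towards the grip), 5 mm above the carrier's underside
- pocket3 (a point): centre of the floor of the carrier's rear right pocket (rear: towards the hood), 5 mm above the carrier's underside
- pocket4 (a point): centre of the floor of the carrier's rear left pocket (rear: towards the hood), 5 mm above the carrier's underside
- pad: round red polishing pad, fixed, 100 mm across, 10 mm high, flat; origin at the centre of its underside. It lies on the other side of the scanner from the bin
- scanned1: scanned brass sample, cream-yellow: an upright round disc, 30 mm across, 13 mm high, about 35 g, standing in a pocket of the carrier at first (the two are diagonally opposite); origin at the centre of its underside, z up
- scanned2: scanned brass sample, cream-yellow: an upright round disc, 30 mm across, 13 mm high, about 35 g, standing in a pocket of the carrier at first (the two are diagonally opposite); origin at the centre of its underside, z up
- sample_brown1: brown mounted sample: an upright round disc, 30 mm across, 18 mm high, about 35 g, standing in the bin if present; origin at the centre of its underside, z up; may be absent
- sample_black: black mounted sample: an upright round disc, 30 mm across, 16 mm high, about 35 g, standing in the bin if present; origin at the centre of its underside, z up; may be absent
- sample_green: green mounted sample: an upright round disc, 32 mm across, 21 mm high, about 35 g, standing in the bin if present; origin at the centre of its underside, z up; may be absent
- sample_brown2: second brown mounted sample: an upright round disc, 30 mm across, 17 mm high, about 35 g, standing in the bin if present; origin at the centre of its underside, z up; may be absent
- sample_red: red mounted sample: an upright round disc, 26 mm across, 16 mm high, about 35 g, standing in the bin if present; origin at the centre of its underside, z up; may be absent

How it is judged:
On the way, in this order (a step that is already met when the one before it is completed fails the run):
1. the carrier is drawn out to within 13 mm of its stops (x of carrier in the frame of scanner below -0.075 m), for 0.2 s.
2. with the carrier drawn out, every sample stands upright in a pocket (x of carrier in the frame of scanner below -0.075 m and (horizontal distance between sample_brown1 and pocket1 below 0.016 m or horizontal distance between sample_brown1 and pocket2 below 0.016 m or horizontal distance between sample_brown1 and pocket3 below 0.016 m or horizontal distance between sample_brown1 and pocket4 below 0.016 m) and z of sample_brown1 in the frame of carrier between 0.001 and 0.01 m and angle between each of sample_brown1, sample_black, sample_green, sample_brown2, sample_red's own z axis and vertical below 0.2 rad and (horizontal distance between sample_black and pocket1 below 0.016 m or horizontal distance between sample_black and pocket2 below 0.016 m or horizontal distance between sample_black and pocket3 below 0.016 m or horizontal distance between sample_black and pocket4 below 0.016 m) and z of sample_black in the frame of carrier between 0.001 and 0.01 m and (horizontal distance between sample_green and pocket1 below 0.016 m or horizontal distance between sample_green and pocket2 below 0.016 m or horizontal distance between sample_green and pocket3 below 0.016 m or horizontal distance between sample_green and pocket4 below 0.016 m) and z of sample_green in the frame of carrier between 0.001 and 0.01 m and (horizontal distance between sample_brown2 and pocket1 below 0.016 m or horizontal distance between sample_brown2 and pocket2 below 0.016 m or horizontal distance between sample_brown2 and pocket3 below 0.016 m or horizontal distance between sample_brown2 and pocket4 below 0.016 m) and z of sample_brown2 in the frame of carrier between 0.001 and 0.01 m and (horizontal distance between sample_red and pocket1 below 0.016 m or horizontal distance between sample_red and pocket2 below 0.016 m or horizontal distance between sample_red and pocket3 below 0.016 m or horizontal distance between sample_red and pocket4 below 0.016 m) and z of sample_red in the frame of carrier between 0.001 and 0.01 m), for 0.2 s.
At the end, for the whole second after the job is handed in: each sample present stands upright (0.2 rad) in a pocket of its own, within 16 mm of its centre; the carrier is at rest wholly under the hood (x 46 to 62 mm of the scanner), shifted at least 22 mm left; both brass samples stand on the pad (within 48 mm); loupe in bin, bottle upright ((horizontal distance between sample_brown1 and pocket1 below 0.016 m or horizontal distance between sample_brown1 and pocket2 below 0.016 m or horizontal distance between sample_brown1 and pocket3 below 0.016 m or horizontal distance between sample_brown1 and pocket4 below 0.016 m) and z of sample_brown1 in the frame of carrier between 0.001 and 0.01 m and angle between each of sample_brown1, sample_black, sample_green, sample_brown2, sample_red, scanned1, scanned2's own z axis and vertical below 0.2 rad and (horizontal distance between sample_black and pocket1 below 0.016 m or horizontal distance between sample_black and pocket2 below 0.016 m or horizontal distance between sample_black and pocket3 below 0.016 m or horizontal distance between sample_black and pocket4 below 0.016 m) and z of sample_black in the frame of carrier between 0.001 and 0.01 m and (horizontal distance between sample_green and pocket1 below 0.016 m or horizontal distance between sample_green and pocket2 below 0.016 m or horizontal distance between sample_green and pocket3 below 0.016 m or horizontal distance between sample_green and pocket4 below 0.016 m) and z of sample_green in the frame of carrier between 0.001 and 0.01 m and (horizontal distance between sample_brown2 and pocket1 below 0.016 m or horizontal distance between sample_brown2 and pocket2 below 0.016 m or horizontal distance between sample_brown2 and pocket3 below 0.016 m or horizontal distance between sample_brown2 and pocket4 below 0.016 m) and z of sample_brown2 in the frame of carrier between 0.001 and 0.01 m and (horizontal distance between sample_red and pocket1 below 0.016 m or horizontal distance between sample_red and pocket2 below 0.016 m or horizontal distance between sample_red and pocket3 below 0.016 m or horizontal distance between sample_red and pocket4 below 0.016 m) and z of sample_red in the frame of carrier between 0.001 and 0.01 m and horizontal distance between each of scanned1, scanned2 and pad below 0.048 m and z of scanned1 in the frame of pad between 0.006 and 0.016 m and z of scanned2 in the frame of pad between 0.006 and 0.016 m and x of carrier in the frame of scanner between 0.046 and 0.062 m and y of carrier in the frame of scanner above 0.022 m and z of carrier in the frame of scanner below 0.01 m and angle between the x axis of carrier and the x axis of scanner, either way round below 0.1 rad and linear speed of carrier below 0.01 m/s and x of loupe in the frame of bin between -0.075 and 0.075 m and y of loupe in the frame of bin between -0.1 and 0.1 m and z of loupe in the frame of bin between -0.005 and 0.035 m and angle between dropper_bottle's own z axis and vertical below 0.3 rad); the robot touches nothing.
It fails at once if the dropper bottle is knocked over (angle between dropper_bottle's own z axis and vertical above 0.7 rad).
Of sample_brown1, sample_black, sample_green, sample_brown2, sample_red only 3 to 4 are there at a start; the rules pass over those that are not, and their reading is None.
At some moment in a run one of sample_brown1, sample_black, sample_green, sample_brown2, sample_red may be knocked a few centimetres aside while the robot is not near it.
It also fails if it takes over 200 s, if anything falls off the work surface, if the arm or the gripper's body presses on something with over 40 N, if the wrist force passes 120 N, or if a joint passes its speed limit or range.

## Robot

A 6-joint arm with a two-finger parallel gripper is mounted at the origin on a cart in front of the work surface, level with it; the furniture and walls round the work are solid. World frame = base frame: x ahead of the robot, y to its left, z up, the work surface at z = 0. Lengths are in m, angles in rad, forces in N, time in s.
With the tool pointing down it reaches from about 0.325 to 0.85 m from the base axis. Payload 15.5 kg.
Tool frame: the origin (TCP) lies between the finger pads; the fingertips stand 25 mm ahead of it and the grasp point (between the pads) lies 6 mm ahead of it; z points along the fingers, x is the direction in which the jaws open and shut, and the axes are right-handed (so a half turn about z gives the same grasp; the last joint's range is limited). The gripper opens to 91 mm and grips with 3 to 60 N. Pads are 32 mm wide; open, the fingers measure 118 mm over their backs; the gripper's body (76 mm by 178 mm) begins 60 mm behind the grasp point.
Start: joints at [1.208, 0.494, 1.345, -0, 1.302, -0.096], TCP at [0.165, 0.603, 0.239] pointing down, gripper open.
Joint ranges: [-2.91, 2.91], [-0.82, 2.16], [0.22, 2.67], [-1.22, 4.37], [0.12, 2.79], [-3.08, 3.08]. Speed limits (rad/s): [1.89, 1.89, 2.57, 3.01, 3.01, 3.01].

## Interface

Orientations are given as a unit quaternion [w, x, y, z].
In Python, from plant import bot, read_camera gives the robot as it stands.
- The arm moves only by the tool drive_tool, never from a script. Its argument "deltas" is a list that holds one entry, the list of rows, each a list of 5 numbers: the finger opening in cm, from 0 to 9.12, then the shift along the tool's x, y, z in cm, then the turn about the tool's z in rad. A call has 1 to 5 rows; each row shifts and turns the commanded pose from where the row before left it, along the tool's axes as they then stand; what a row does not reach is not made up. A row lasts 1/12 s, in which the tool goes at most 41.7 mm and 7.16 degrees, less where a joint would pass 70% of its speed; a pose out of reach is approached as far as the arm can. A call is refused whole if a number of a shift passes 4.17 or a number of a turn 0.125, either way. A call with a gripper value outside its range is refused whole. The fingers move at their own pace and stop on an object; "force" is the grip in N (left out, the last holds). Time passes only in rows, so rows that do not move let the fingers close. It gives the time, the measured TCP pose, the force and the opening at its end, in the units of the state.
- bot.observe(): the state, without advancing time (a new reading comes with each control period).
- read_camera(name): name is "scene" or "top" or "wrist"; returns a dict with "pixels" (420x560x3 uint8, red, green, blue), "fovy" (degrees; the focal length in pixels is half the picture's height over the tangent of half this angle, whatever the lens; pixels are square), "cx", "cy" (the principal point, pixels), "rvec" (rotation vector, rad) and "tvec" (3), from world to camera coordinates, as OpenCV has them. Camera axes: x right, y down, z forward; pixel columns grow to the right and rows downward; lengths in m; the calibration is good to about 2 mm. A picture is of the moment at which its call begins. There is no depth.
- bot.close_job(): hands the job in, once; it reports no verdict.
The state is a dict: "time_s": time; "q": joint angles; "qvel": joint speeds; "effort": joint torques, N m; "ee_pos": TCP position; "tcp_rot": TCP orientation; "ft_force": force on the tool from outside, world axes, zero at the start; "wrist_torque": the same for the moment, N m; "gripper_width": finger opening in m.
Only numpy, scipy, OpenCV 4.12 (cv2) and the standard library are available. Lean on these libraries where they do the work, as an engineer would, in place of code of your own. Each camera call takes 0.05 s, during which the arm holds its last target. There are 200 camera calls.

## Working session

There is one attempt and no reset: what is moved stays moved. The work goes in short steps, Python scripts to look and compute and a tool call to move; the robot and the scene stay as the last step left them, time stands still between calls to the robot, and variables do not carry over. Pictures are saved under pics/ and viewed, about 12 in all and at most 16, crops included, and the job is handed in when it is done.

Besides the shell and the picture viewer there is one more tool, called after ">>>" as a command line: name --argument value ..., lists and objects as JSON in quotes. drive_tool: Moves the arm, as the interface text tells. Its arguments: {"type":"object","properties":{"deltas":{"type":"array"},"force":{"type":"number"}},"required":["deltas"]}

```bash
mkdir -p pics; ls; cat > h.py <<'E'
import numpy as np, cv2
from plant import bot, read_camera
def snap(name, fn=None):
    c=read_camera(name); 
    if fn: cv2.imwrite('pics/'+fn, c['pixels'][:,:,::-1])
    return c
def K(c):
    h=c['pixels'].shape[0]; f=h/2/np.tan(np.radians(c['fovy'])/2)
    return f
def p2w(c,u,v,z):
    f=K(c); R=cv2.Rodrigues(np.array(c['rvec'],float))[0]; t=np.array(c['tvec'],float).ravel()
    d=R.T@np.array([(u-c['cx'])/f,(v-c['cy'])/f,1.]); o=-R.T@t
    return o+d*(z-o[2])/d[2]
def w2p(c,P):
    f=K(c); R=cv2.Rodrigues(np.array(c['rvec'],float))[0]; t=np.array(c['tvec'],float).ravel()
    q=np.atleast_2d(P)@R.T+t
    return np.c_[q[:,0]/q[:,2]*f+c['cx'], q[:,1]/q[:,2]*f+c['cy']]
E
python3 - <<'E'
from h import *
s=bot.observe()
for k in s: print(k,np.round(s[k],4))
a=[]
for n in ('top','scene','wrist'):
    c=snap(n,n+'0.png'); print(n,c['fovy'],c['cx'],c['cy'],c['rvec'],c['tvec'])
    R=cv2.Rodrigues(np.array(c['rvec'],float))[0]; print(-R.T@np.array(c['tvec']).ravel(), R[2])
    np.savez('pics/'+n+'0.npz',**c)
E
```

```text
pics
time_s 0.0
q [ 1.2085  0.4942  1.3462 -0.      1.3025 -0.0955]
qvel [ 0.0001 -0.0014  0.0021 -0.0015  0.0013  0.0006]
effort [-1.40000e-03 -8.78825e+01 -3.81866e+01  7.05000e-02  5.34000e-02
 -1.00000e-04]
ee_pos [0.1647 0.6025 0.2383]
tcp_rot [ 3.000e-04  7.949e-01  6.068e-01 -5.000e-04]
ft_force [-0.4087 -0.4005  0.1333]
wrist_torque [ 0.0057 -0.0364  0.006 ]
gripper_width 0.0914
top 46.36694922435061 280.74123400510615 213.32154453012308 [ 2.20552426 -2.15467422  0.08719688] [0.00417254 0.54637683 1.39365581]
[0.43259338 0.01508736 1.4329888 ] [ 0.08020436  0.00129016 -0.99677761]
scene 49.250787286710384 281.0328178486857 211.26767920053348 [ 1.90113051 -0.8172044   0.48328162] [-0.38293058  0.25503912  0.72799237]
[-0.11325688 -0.6551059   0.54741466] [ 0.63754352  0.62723962 -0.44733512]
wrist 61.041965714785825 282.3515610742761 205.85338743146406 [-2.31124901 -1.76552606 -0.246692  ] [-0.6245303  -0.03122884  0.39168922]
[0.08922915 0.62357553 0.38422065] [ 0.26579732 -0.07392347 -0.96119046]
```

View pics/top0.png

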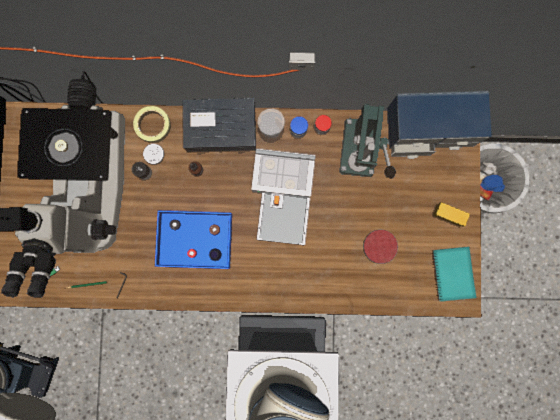

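View pics/scene0.png

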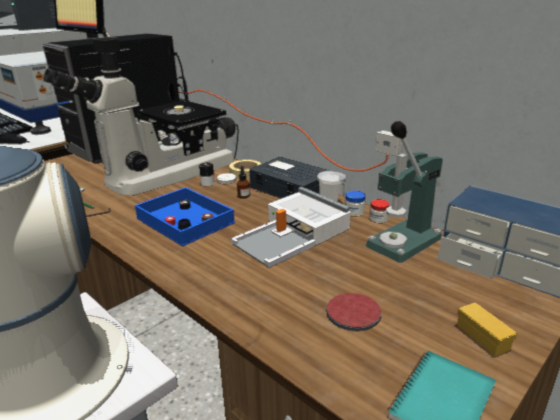

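```bash
python3 - <<'E'
from h import *
im=cv2.imread('pics/top0.png')[140:280,148:325]
cv2.imwrite('pics/c1.png',cv2.resize(im,None,fx=4,fy=4,interpolation=cv2.INTER_CUBIC))
c=dict(np.load('pics/top0.npz')); print(w2p(c,[[.165,.603,.214],[.165,.603,.3],[0,0,0]]))
c=dict(np.load('pics/scene0.npz')); print(w2p(c,[[.165,.603,.214],[.165,.603,.3],[0,0,0]]))
E
```

```text
[[ 36.58215971 357.32861122]
 [ 17.72514639 365.4124993 ]
 [282.20934006 405.56402201]]
[[ -8.45746705 140.5169209 ]
 [-19.39804348 105.28319434]
 [ 40.04533923 371.76996361]]
```

View pics/c1.png

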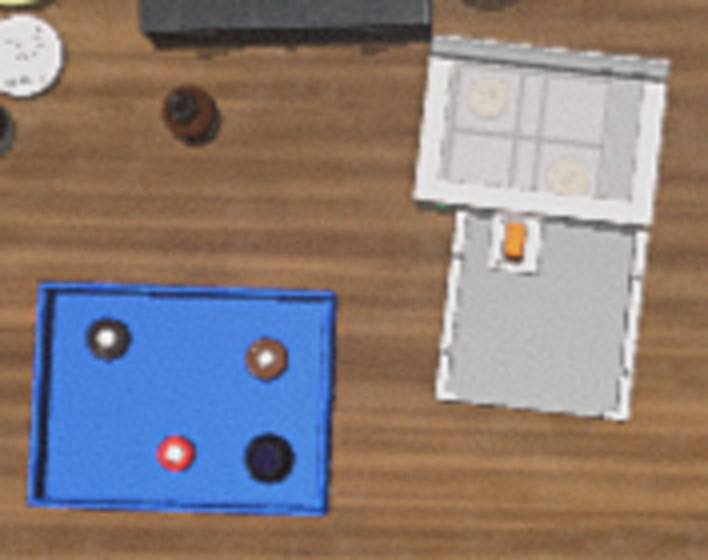

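View pics/wrist0.png

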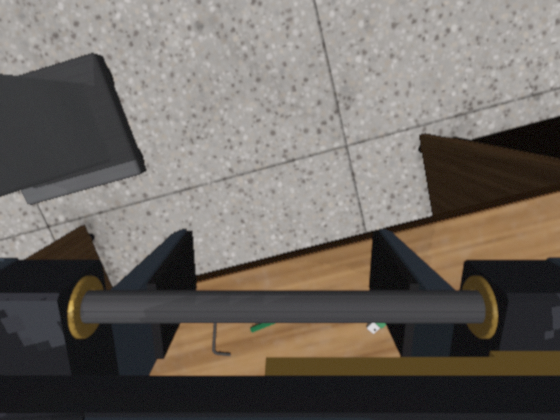

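```bash
python3 - <<'E'
from h import *
c=dict(np.load('pics/top0.npz'))
pt=lambda u,v,z: p2w(c,148+u/4-.375,140+v/4-.375,z)
P={'railFL':(441,399,.016),'railFR':(629,417,.016),'hoodFL':(415,199,.05),'hoodFR':(652,224,.05),'hoodRL':(433,37,.064),'hoodRR':(668,62,.064),'hoodRR50':(664,82,.05),
'grip':(514,238,.066),'black':(108,338,.021),'brown':(266,358,.023),'red':(175,453,.021),'loupe':(270,458,.038),'sc4':(488,97,.024),'sc1':(568,177,.024),
'binRL':(40,284,.04),'binRR':(334,292,.04),'binFR':(326,514,.04),'binFL':(29,503,.04),'cap':(183,104,.094)}
for k,v in P.items(): print(k,np.round(pt(*v),4))
print('pad',p2w(c,380.5,246.5,.01))
s=bot.observe(); R=cv2.Rodrigues
from scipy.spatial.transform import Rotation as Ro
q=s['tcp_rot']; print(Ro.from_quat([q[1],q[2],q[3],q[0]]).as_matrix().round(3))
E
```

```text
railFL [0.4696 0.0812 0.016 ]
railFR [ 0.4598 -0.0547  0.016 ]
hoodFL [0.6101 0.1019 0.05  ]
hoodFR [ 0.5962 -0.0667  0.05  ]
hoodRL [0.7241 0.0915 0.064 ]
hoodRR [ 0.71   -0.0751  0.064 ]
hoodRR50 [ 0.6984 -0.0734  0.05  ]
grip [0.5822 0.0307 0.066 ]
black [0.5078 0.3221 0.021 ]
brown [0.496  0.2075 0.023 ]
red [0.4264 0.2707 0.021 ]
loupe [0.4245 0.2001 0.038 ]
sc4 [0.6893 0.0526 0.024 ]
sc1 [ 0.6321 -0.0068  0.024 ]
binRL [0.5442 0.368  0.04  ]
binRR [0.5434 0.1583 0.04  ]
binFR [0.386 0.159 0.04 ]
binFL [0.3889 0.369  0.04  ]
cap [0.6668 0.261  0.094 ]
pad [ 0.45747046 -0.27412929  0.01      ]
[[ 0.264  0.965 -0.   ]
 [ 0.965 -0.264 -0.001]
 [-0.001 -0.    -1.   ]]
```

>>> drive_tool --deltas '[[[6,0,0,0,-0.0935],[6,0,0,0,-0.0935],[6,-3.1,1.8,0,0],[6,-3.1,1.8,0,0],[6,-3.1,1.8,0,0]]]'

```text
time_s: 0.57
ee_pos: [0.2112, 0.5046, 0.2385]
tcp_rot: [0.0, 0.734, 0.679, -0.0]
ft_force: [0.4, 0.6, -0.3]
gripper_width: 0.0612
```

>>> drive_tool --deltas '[[[6,-3.1,1.8,0,0],[6,-3.1,1.8,0,0],[6,-3.1,1.8,0,0],[6,-1.6,3.6,0,0],[6,-1.6,3.6,0,0]]]'

```text
time_s: 0.98
ee_pos: [0.3271, 0.3695, 0.2392]
tcp_rot: [-0.0, 0.734, 0.679, -0.0]
ft_force: [1.2, 0.9, 0.4]
gripper_width: 0.0603
```

>>> drive_tool --deltas '[[[6,-1.6,3.6,0,0],[6,-1.6,3.6,0,0],[6,-1.6,3.6,0,0],[6,-1.6,3.6,0,0],[6,-1.6,3.6,0,0]]]'

```text
time_s: 1.4
ee_pos: [0.5014, 0.2757, 0.2388]
tcp_rot: [-0.0, 0.735, 0.678, -0.0]
ft_force: [-0.1, 1.3, -0.5]
gripper_width: 0.06
```

>>> drive_tool --deltas '[[[6,-1.6,3.6,0,0],[6,0,0,0,0]]]'

```text
time_s: 1.57
ee_pos: [0.54, 0.255, 0.2386]
tcp_rot: [0.001, 0.736, 0.677, 0.001]
ft_force: [-1.3, -1.3, 0.4]
gripper_width: 0.0603
```

```bash
cat >> h.py <<'E'
O=np.array([.608,.002]); YAW=-.08
def S(p):
    p=np.asarray(p,float); d=p[:2]-O; c,s=np.cos(YAW),np.sin(YAW)
    return np.array([c*d[0]+s*d[1],-s*d[0]+c*d[1],p[2]])
def W(p):
    p=np.asarray(p,float); c,s=np.cos(YAW),np.sin(YAW)
    return np.array([O[0]+c*p[0]-s*p[1],O[1]+s*p[0]+c*p[1],p[2]])
def st():
    s=bot.observe(); q=s['tcp_rot']
    from scipy.spatial.transform import Rotation as Ro
    M=Ro.from_quat([q[1],q[2],q[3],q[0]]).as_matrix()
    print('t',round(s['time_s'],2),'S mm',(S(s['ee_pos'])*1e3).round(1),'tool x yaw-90',round(float(np.arctan2(M[1,0],M[0,0])-np.pi/2),4),'tilt',M[:2,2].round(4),'F',np.round(s['ft_force'],1),'w',round(s['gripper_width']*1e3,1),'q',np.round(s['q'],2))
def save(name,tag):
    c=snap(name,tag+'.png'); np.savez('pics/'+tag+'.npz',**c); return c
def load(tag): return dict(np.load('pics/'+tag+'.npz'))
E
python3 - <<'E'
from h import *
st(); save('wrist','w1')
E
```

```text
t 1.57 S mm [-88.  246.7 238.6] tool x yaw-90 -0.0834 tilt [ 0.0025 -0.0006] F [-1.3 -1.3  0.4] w 60.3 q [ 0.34  0.45  1.42 -0.    1.27 -1.14]
```

View pics/w1.png

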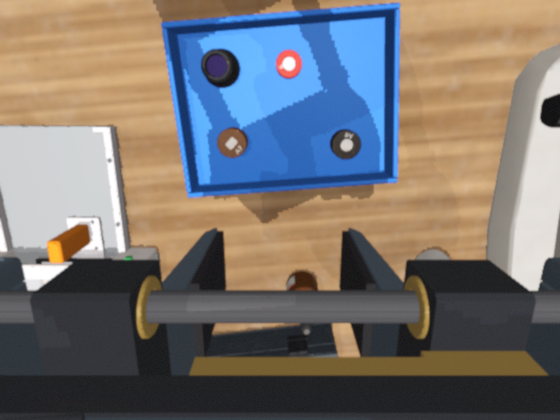

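>>> drive_tool --deltas '[[[6,-3.5,2.1,0,0],[6,-3.5,2.1,0,0],[6,-3.5,2.1,0,0],[6,-3.5,2.1,0,0],[6,-3.5,2.1,0,0]]]'

```text
time_s: 2.03
ee_pos: [0.625, 0.0745, 0.2389]
tcp_rot: [-0.0, 0.734, 0.679, -0.0]
ft_force: [1.0, 0.2, -0.0]
gripper_width: 0.06
```

>>> drive_tool --deltas '[[[6,-3.5,2.1,0,0],[6,-2.5,0,0,0],[6,0,0,0,0]]]'

```text
time_s: 2.28
ee_pos: [0.6412, 0.0101, 0.2384]
tcp_rot: [0.0, 0.736, 0.677, -0.001]
ft_force: [-0.5, -0.9, -1.1]
gripper_width: 0.06
```

```bash
python3 - <<'E'
from h import *
st(); save('wrist','w2')
E
```

```text
t 2.28 S mm [ 32.5  10.7 238.4] tool x yaw-90 -0.0829 tilt [-0.0008 -0.001 ] F [-0.5 -0.9 -1.1] w 60.0 q [-0.08  0.52  1.3  -0.    1.32 -1.56]
```

View pics/w2.png

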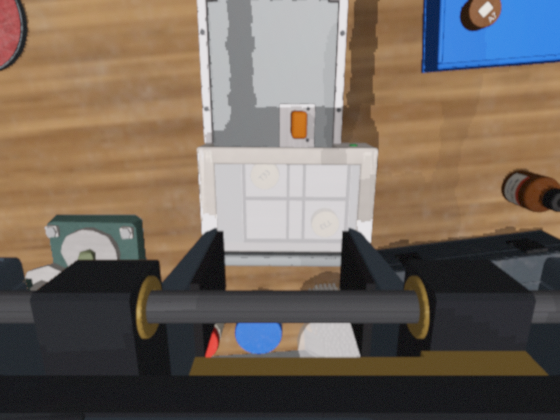

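```bash
python3 - <<'E'
from h import *
c=load('w2')
f=lambda n,u,v,z: print(n,(S(p2w(c,u,v,z))*1e3).round(1))
f('hoodF R',199,147,.05);f('hoodF L',376,148,.05);f('railR out',203,60,.016);f('railR in',208,60,.016);f('railL in',338,60,.016);f('railL out',345,60,.016)
f('railR in',208,20,.016);f('railR in',212,130,.016)
im=c['pixels'].astype(int); m=(im[...,0]>150)&(im[...,0]-im[...,2]>90)&(im[...,1]<180)
m[:, :250]=0; m[:,330:]=0; m[170:]=0
v,u=np.nonzero(m); print(u.min(),u.max(),v.min(),v.max(),len(u))
f('grip lo',u.min(),v.min(),.066);f('grip hi',u.max()+1,v.max()+1,.066); f('gripmean',u.mean(),v.mean(),.066)
top=m&(im[...,0]>im[...,0][m].mean()); v,u=np.nonzero(top); print(u.min(),u.max(),v.min(),v.max()); f('topmean',u.mean(),v.mean(),.066)
f('sc',265,175,.024);f('sc4',323,223,.024)
g=im.sum(2)
print(im[60,196:216].tolist()); print(im[60,332:350].sum(1).tolist())
cv2.imwrite('pics/w2c.png',cv2.resize(c['pixels'][90:170,260:380,::-1],None,fx=5,fy=5,interpolation=cv2.INTER_CUBIC))
E
```

```text
hoodF R [ -7.2 -67.   50. ]
hoodF L [-5.9 98.1 50. ]
railR out [-86.5 -65.5  16. ]
railR in [-86.5 -60.7  16. ]
railL in [-86.2  64.4  16. ]
railL out [-86.1  71.2  16. ]
railR in [-121.3  -58.6   16. ]
railR in [-20.4 -60.6  16. ]
292 306 111 137 369
grip lo [-39.8  19.2  66. ]
grip hi [-16.7  32.5  66. ]
gripmean [-28.6  25.1  66. ]
294 304 113 135
topmean [-28.8  25.2  66. ]
sc [24.5 -7.2 24. ]
sc4 [76.6 53.8 24. ]
[[163, 127, 88], [162, 126, 88], [165, 132, 98], [178, 156, 138], [206, 196, 192], [224, 221, 221], [228, 226, 228], [229, 226, 228], [228, 225, 227], [228, 226, 227], [226, 223, 224], [210, 205, 205], [151, 147, 148], [108, 106, 107], [141, 141, 143], [177, 180, 180], [187, 188, 190], [187, 189, 190], [187, 189, 189], [186, 188, 189]]
[547, 545, 527, 466, 468, 601, 669, 681, 682, 682, 681, 664, 600, 439, 353, 363, 355, 355]
```

View pics/w2c.png

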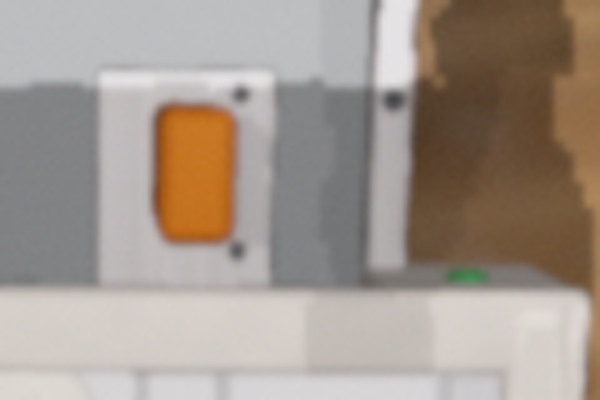

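>>> drive_tool --deltas '[[[6,1.5,-3.1,0,0],[6,0,-3.1,0,0],[6,0,0,3.6,0],[6,0,0,3.6,0],[6,0,0,3.0,0]]]'

```text
time_s: 2.75
ee_pos: [0.5794, 0.0358, 0.1359]
tcp_rot: [-0.0, 0.734, 0.679, 0.0]
ft_force: [0.1, 0.8, -0.1]
gripper_width: 0.0602
```

>>> drive_tool --deltas '[[[6,0,0,2.5,0],[6,0,0,2.5,0],[6,0,0,2.5,0],[6,0,0,0,0]]]'

```text
time_s: 3.08
ee_pos: [0.5777, 0.0356, 0.0582]
tcp_rot: [-0.002, 0.734, 0.679, -0.002]
ft_force: [-1.9, 0.4, -0.2]
gripper_width: 0.0598
```

```bash
python3 -c "
from h import *
st()"
```

```text
t 3.08 S mm [-32.9  31.   58.2] tool x yaw-90 -0.0785 tilt [-0.0065  0.0005] F [-1.9  0.4 -0.2] w 59.8 q [-0.04  0.66  1.63  0.    0.86 -1.53]
```

>>> drive_tool --deltas '[[[6,-0.55,0.25,0,0],[6,0,0,0,0],[1,0,0,0,0],[1,0,0,0,0],[1,0,0,0,0]]]' --force 25

```text
time_s: 3.5
ee_pos: [0.5833, 0.0283, 0.063]
tcp_rot: [0.001, 0.735, 0.678, 0.001]
ft_force: [0.1, 0.4, -0.1]
gripper_width: 0.0426
```

>>> drive_tool --deltas '[[[0.8,0,0,0,0],[0.8,0,0,0,0],[0.8,0,0,0,0]]]'

```text
time_s: 3.75
ee_pos: [0.5828, 0.0282, 0.0621]
tcp_rot: [0.0, 0.735, 0.678, 0.0]
ft_force: [0.3, 0.7, -0.3]
gripper_width: 0.0231
```

```bash
python3 -c "
from h import *
st()"
```

```text
t 3.75 S mm [-27.2  24.1  62.1] tool x yaw-90 -0.0798 tilt [ 0.0002 -0.    ] F [ 0.3  0.7 -0.3] w 23.1 q [-0.05  0.66  1.62 -0.    0.86 -1.54]
```

>>> drive_tool --deltas '[[[0.8,0,0,0,0],[0.8,0,0,0,0],[0.8,0,0,0,0],[0.8,0,0,0,0]]]'

```text
time_s: 4.08
ee_pos: [0.5828, 0.0283, 0.0619]
tcp_rot: [-0.0, 0.735, 0.678, 0.0]
ft_force: [-1.2, 1.5, 3.0]
gripper_width: 0.0138
```

```bash
python3 -c "
from h import *
st()"
```

```text
t 4.08 S mm [-27.3  24.2  61.9] tool x yaw-90 -0.0799 tilt [-0.0001  0.0001] F [-1.2  1.5  3. ] w 13.8 q [-0.05  0.66  1.62  0.    0.86 -1.54]
```

>>> drive_tool --deltas '[[[0.8,-0.8,0,0,0],[0.8,-0.8,0,0,0],[0.8,-0.8,0,0,0],[0.8,-0.7,0,0,0],[0.8,0,0,0,0]]]' --force 30

```text
time_s: 4.5
ee_pos: [0.5785, -0.001, 0.0621]
tcp_rot: [-0.003, 0.735, 0.678, 0.0]
ft_force: [-8.2, 32.5, 15.3]
gripper_width: 0.0143
```

>>> drive_tool --deltas '[[[0.8,0,-0.4,0,0],[0.8,0,-0.4,0,0],[0.8,0,-0.4,0,0],[0.8,0,0,0,0]]]'

```text
time_s: 4.83
ee_pos: [0.5692, -0.0014, 0.0622]
tcp_rot: [0.001, 0.735, 0.678, 0.001]
ft_force: [4.9, 11.8, 0.8]
gripper_width: 0.0152
```

```bash
python3 -c "
from h import *
st(); save('top','t1')"
```

```text
t 4.83 S mm [-38.4  -6.5  62.2] tool x yaw-90 -0.0797 tilt [0.0024 0.0007] F [ 4.9 11.8  0.8] w 15.2 q [-0.11  0.64  1.66  0.    0.84 -1.6 ]
```

>>> drive_tool --deltas '[[[0.8,0.25,0,0,0],[0.8,0,-1.5,0,0],[0.8,0,-2,0,0],[0.8,0,-2,0,0],[0.8,0,-2,0,0]]]'

```text
time_s: 5.3
ee_pos: [0.4947, 0.0065, 0.0622]
tcp_rot: [0.001, 0.735, 0.678, 0.001]
ft_force: [8.1, 7.2, -2.3]
gripper_width: 0.0144
```

>>> drive_tool --deltas '[[[0.8,0,-2,0,0],[0.8,0,-1.5,0,0],[0.8,0,-1,0,0],[0.8,0,0,0,0]]]'

```text
time_s: 5.63
ee_pos: [0.4473, 0.0108, 0.0621]
tcp_rot: [-0.001, 0.735, 0.678, 0.0]
ft_force: [-1.7, 22.8, 9.3]
gripper_width: 0.0144
```

```bash
python3 -c "
from h import *
st()"
```

```text
t 5.63 S mm [-160.9   -4.1   62.1] tool x yaw-90 -0.0801 tilt [-0.0007  0.0009] F [-1.7 22.8  9.3] w 14.4 q [-0.11  0.54  1.96  0.    0.64 -1.6 ]
```

>>> drive_tool --deltas '[[[0.8,0.2,0,0,0],[0.8,0,-0.4,0,0],[0.8,0,-0.4,0,0],[0.8,0,0,0,0]]]'

```text
time_s: 5.97
ee_pos: [0.4414, 0.0128, 0.062]
tcp_rot: [0.0, 0.735, 0.678, 0.0]
ft_force: [1.4, 6.2, 0.7]
gripper_width: 0.014
```

```bash
python3 -c "
from h import *
st()"
```

```text
t 5.97 S mm [-166.9   -2.6   62. ] tool x yaw-90 -0.08 tilt [0.0012 0.    ] F [1.4 6.2 0.7] w 14.0 q [-0.11  0.54  1.97  0.    0.63 -1.6 ]
```

>>> drive_tool --deltas '[[[0.8,0,-0.3,0,0],[0.8,0,-0.2,0,0],[0.8,0,0,0,0]]]'

```text
time_s: 6.22
ee_pos: [0.4399, 0.0131, 0.0623]
tcp_rot: [0.003, 0.735, 0.678, 0.003]
ft_force: [17.1, 12.3, -13.0]
gripper_width: 0.0142
```

```bash
python3 -c "
from h import *
st()"
```

```text
t 6.22 S mm [-168.4   -2.4   62.3] tool x yaw-90 -0.0807 tilt [ 0.0074 -0.    ] F [ 17.1  12.3 -13. ] w 14.2 q [-0.11  0.53  1.98  0.    0.62 -1.6 ]
```

>>> drive_tool --deltas '[[[4,0,0.2,0,0],[4,0,0,0,0],[4,0,0,0,0],[4,0,0,0,0],[4,0,0,-3,0]]]'

```text
time_s: 6.63
ee_pos: [0.4359, 0.0132, 0.089]
tcp_rot: [-0.003, 0.735, 0.678, -0.002]
ft_force: [-1.4, -0.6, 0.3]
gripper_width: 0.0395
```

>>> drive_tool --deltas '[[[4,0,0,-4,0],[4,0,0,-4,0],[4,0,0,-3,0],[4,0,4,0,0],[4,0,4,0,0]]]'

```text
time_s: 7.05
ee_pos: [0.5185, 0.0067, 0.2048]
tcp_rot: [0.002, 0.735, 0.678, 0.001]
ft_force: [1.0, -0.2, 0.2]
gripper_width: 0.04
```

>>> drive_tool --deltas '[[[4,0,4,0,0],[4,0,3,0,0],[4,0,0,0,0],[4,0,0,0,0],[4,0,0,0,0]]]'

```text
time_s: 7.47
ee_pos: [0.5867, 0.0012, 0.2014]
tcp_rot: [-0.001, 0.735, 0.678, -0.001]
ft_force: [-0.8, -0.1, -0.8]
gripper_width: 0.04
```

```bash
python3 -c "
from h import *
st(); save('wrist','w3')"
```

```text
t 7.47 S mm [-21.2  -2.5 201.4] tool x yaw-90 -0.0799 tilt [-0.0018  0.0001] F [-0.8 -0.1 -0.8] w 40.0 q [-0.1   0.48  1.49 -0.    1.18 -1.59]
```

View pics/w3.png

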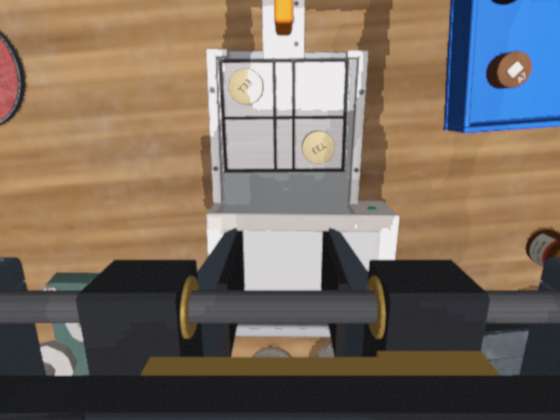

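```bash
python3 - <<'E'
from h import *
c=load('w3')
def f(n,u,v,z): print(n,(S(p2w(c,u,v,z))*1e3).round(1))
for u in (224,276,294,345): f('col%d'%u,u,118,.016)
for v in (60,118,170): f('row%d'%v,285,v,.016)
im=c['pixels'].astype(int)
m=((im[...,0]-im[...,2])>35)&(im[...,0]>150)
def blob(m,u0,u1,v0,v1,z,n):
    k=m.copy(); k[:v0]=0;k[v1:]=0;k[:,:u0]=0;k[:,u1:]=0
    v,u=np.nonzero(k); 
    (cx,cy),r=cv2.minEnclosingCircle(np.c_[u,v].astype(np.float32)); print(n,len(u),u.mean().round(1),v.mean().round(1),'circ',round(cx,1),round(cy,1),round(r,1)); f(n,cx,cy,z); f(n+'mean',u.mean(),v.mean(),z)
blob(m,226,274,62,116,.024,'sc1'); blob(m,296,343,120,168,.024,'sc2')
f('grip',284,8,.066); f('hoodF',300,208,.05)
c=dict(np.load('pics/top0.npz')); im=c['pixels'].astype(int); m=(im[...,0]>im[...,1]*1.8)&(im[...,0]>60); blob(m,350,410,220,275,.01,'pad')
E
```

```text
col224 [-87.2 -55.1  16. ]
col276 [-87.3  -8.1  16. ]
col294 [-87.3   8.2  16. ]
col345 [-87.3  54.2  16. ]
row60 [-1.361e+02 -1.000e-01  1.600e+01]
row118 [-87.3   0.   16. ]
row170 [-39.8   0.1  16. ]
sc1 536 239.3 86.3 circ 244.9 86.0 17.5
sc1 [-114.3  -34.6   24. ]
sc1mean [-114.1  -39.5   24. ]
sc2 827 317.8 146.7 circ 317.8 146.8 16.3
sc2 [-62.4  29.6  24. ]
sc2mean [-62.4  29.6  24. ]
grip [-164.8   -1.2   66. ]
hoodF [-12.5  13.   50. ]
pad 859 380.3 246.1 circ 380.2 246.3 16.7
pad [-127.4 -286.3   10. ]
padmean [-126.8 -286.4   10. ]
```

>>> drive_tool --deltas '[[[4,-1.1,-3.1,2,0],[4,-1.1,-3.1,2,0],[4,-1,-3,3,0],[4,0,0,3,0],[4,0,0,2,0]]]'

```text
time_s: 7.93
ee_pos: [0.4913, -0.023, 0.0821]
tcp_rot: [-0.001, 0.735, 0.678, -0.001]
ft_force: [0.9, 0.4, -0.3]
gripper_width: 0.0402
```

>>> drive_tool --deltas '[[[4,0,0,2,0],[4,0,0,0,0],[4,0,0,0,0],[4,0,0,0,0]]]'

```text
time_s: 8.27
ee_pos: [0.4948, -0.0229, 0.0643]
tcp_rot: [0.0, 0.735, 0.678, 0.0]
ft_force: [0.7, 0.1, 0.4]
gripper_width: 0.04
```

```bash
python3 -c "
from h import *
st()"
```

```text
t 8.27 S mm [-110.8  -33.9   64.3] tool x yaw-90 -0.0797 tilt [ 0.0007 -0.0001] F [0.7 0.1 0.4] w 40.0 q [-0.17  0.57  1.84 -0.    0.73 -1.66]
```

>>> drive_tool --deltas '[[[4,0,-0.2,1.0,0],[4,0,0,0.7,0],[4,0,0,0.4,0],[4,0,0,0,0],[2,0,0,0,0]]]' --force 15

```text
time_s: 8.68
ee_pos: [0.4929, -0.0228, 0.0425]
tcp_rot: [0.0, 0.735, 0.678, 0.0]
ft_force: [0.0, 0.6, 0.4]
gripper_width: 0.0357
```

>>> drive_tool --deltas '[[[2,0,0,0,0],[2,0,0,0,0],[2,0,0,0,0]]]'

```text
time_s: 8.93
ee_pos: [0.493, -0.0228, 0.0426]
tcp_rot: [0.0, 0.735, 0.678, 0.0]
ft_force: [-0.4, -0.1, 4.2]
gripper_width: 0.0282
```

```bash
python3 -c "
from h import *
st()"
```

```text
t 8.93 S mm [-112.7  -33.9   42.6] tool x yaw-90 -0.0798 tilt [ 0.0006 -0.0001] F [-0.4 -0.1  4.2] w 28.2 q [-0.17  0.61  1.86  0.    0.67 -1.66]
```

>>> drive_tool --deltas '[[[2,0,0,0,0],[2,0,0,0,0]]]'

```text
time_s: 9.1
ee_pos: [0.493, -0.0228, 0.0425]
tcp_rot: [0.0, 0.735, 0.678, 0.0]
ft_force: [0.3, 0.3, 6.3]
gripper_width: 0.0281
```

```bash
python3 -c "
from h import *
st();c=save('wrist','w4')
cv2.imwrite('pics/w4c.png',cv2.resize(c['pixels'][150:400,130:430,::-1],None,fx=2,fy=2))"
```

```text
t 9.1 S mm [-112.6  -33.9   42.5] tool x yaw-90 -0.0798 tilt [ 0.0006 -0.0001] F [0.3 0.3 6.3] w 28.1 q [-0.17  0.61  1.86  0.    0.67 -1.66]
```

View pics/w4c.png

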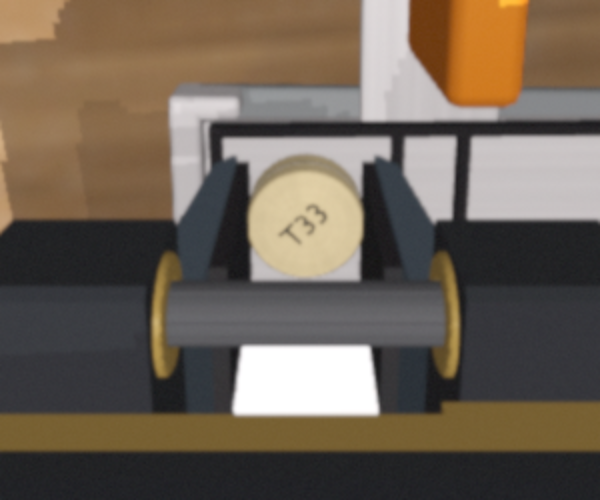

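>>> drive_tool --deltas '[[[2,0,0,-1,0],[2,0,0,-2,0],[2,0,0,-3,0],[2,0,0,-2,0],[2,0,0,0,0]]]'

```text
time_s: 9.57
ee_pos: [0.4944, -0.023, 0.1262]
tcp_rot: [0.002, 0.735, 0.678, 0.002]
ft_force: [1.1, 0.3, -0.3]
gripper_width: 0.0284
```

```bash
python3 -c "
from h import *
st();c=save('wrist','w5')
im=c['pixels'][200:320,200:360].astype(int); m=((im[...,0]-im[...,2])>35)&(im[...,0]>150); v,u=np.nonzero(m); print(len(u),u.mean()+200,v.mean()+200,v.min()+200,v.max()+200)
c=load('w4'); im=c['pixels'][200:320,200:360].astype(int); m=((im[...,0]-im[...,2])>35)&(im[...,0]>150); v,u=np.nonzero(m); print(len(u),u.mean()+200,v.mean()+200,v.min()+200,v.max()+200)
"
```

```text
t 9.57 S mm [-111.2  -34.   126.2] tool x yaw-90 -0.0797 tilt [ 0.0053 -0.0009] F [ 1.1  0.3 -0.3] w 28.4 q [-0.17  0.47  1.8  -0.    0.87 -1.66]
3043 269.662175484719 260.71344068353596 234 319
2729 282.2535727372664 262.9307438622206 200 319
```

>>> drive_tool --deltas '[[[2,-3.6,-0.5,0,0],[2,-3.6,-0.5,0,0],[2,-3.6,-0.5,0,0],[2,-3.6,-0.5,0,0],[2,-3.6,-0.5,0,0]]]'

```text
time_s: 10.03
ee_pos: [0.4524, -0.2015, 0.1216]
tcp_rot: [-0.001, 0.735, 0.678, -0.0]
ft_force: [0.4, 0.1, -0.3]
gripper_width: 0.0284
```

>>> drive_tool --deltas '[[[2,-3.6,-0.5,0,0],[2,-3.6,-0.5,0,0],[2,0,0,3,0],[2,0,0,3,0],[2,0,0,0,0]]]'

```text
time_s: 10.45
ee_pos: [0.4352, -0.2701, 0.0579]
tcp_rot: [-0.004, 0.735, 0.678, -0.001]
ft_force: [-2.3, 1.3, -1.0]
gripper_width: 0.0284
```

>>> drive_tool --deltas '[[[2,0,0,0,0],[2,0,0,0,0]]]'

```text
time_s: 10.62
ee_pos: [0.4379, -0.2709, 0.0629]
tcp_rot: [-0.0, 0.735, 0.679, -0.0]
ft_force: [0.1, -1.0, -0.1]
gripper_width: 0.028
```

```bash
python3 -c "
from h import *
st()"
```

```text
t 10.62 S mm [-147.7 -285.6   62.9] tool x yaw-90 -0.0792 tilt [-0.0003  0.0002] F [ 0.1 -1.  -0.1] w 28.0 q [-0.67  0.59  1.79 -0.    0.76 -2.16]
```

>>> drive_tool --deltas '[[[2,0,0,1,0],[2,0,0,0.6,0],[2,0,0,0.3,0],[2,0,0,0.15,0],[2,0,0,0,0]]]'

```text
time_s: 11.03
ee_pos: [0.4377, -0.271, 0.0416]
tcp_rot: [-0.0, 0.735, 0.678, -0.0]
ft_force: [0.4, -0.3, 0.5]
gripper_width: 0.0284
```

>>> drive_tool --deltas '[[[2,0,0,0,0],[3.8,0,0,0,0],[3.8,0,0,0,0],[3.8,0,0,0,0],[3.8,0,0,0,0]]]'

```text
time_s: 11.45
ee_pos: [0.4379, -0.2713, 0.0419]
tcp_rot: [0.0, 0.735, 0.678, 0.0]
ft_force: [0.2, 0.1, -0.5]
gripper_width: 0.0382
```

```bash
python3 -c "
from h import *
st()"
```

```text
t 11.45 S mm [-147.8 -286.    41.9] tool x yaw-90 -0.0798 tilt [ 0.0002 -0.0002] F [ 0.2  0.1 -0.5] w 38.2 q [-0.67  0.63  1.81 -0.    0.71 -2.16]
```

>>> drive_tool --deltas '[[[4,0,0,-2,0],[4,0,0,-3,0],[4,0,0,-3,0],[4,3.5,0.95,0,0],[4,3.5,0.95,0,0]]]'

```text
time_s: 11.87
ee_pos: [0.4633, -0.2039, 0.1235]
tcp_rot: [0.002, 0.736, 0.677, 0.001]
ft_force: [1.4, 1.1, -0.5]
gripper_width: 0.04
```

>>> drive_tool --deltas '[[[4,3.5,0.95,0,0],[4,3.5,0.95,0,0],[4,3.5,0.95,0,0],[4,3.5,0.95,0,0],[4,3.5,0.95,0,0]]]'

```text
time_s: 12.28
ee_pos: [0.5239, -0.0305, 0.1219]
tcp_rot: [0.0, 0.735, 0.678, 0.0]
ft_force: [1.5, -0.1, -0.2]
gripper_width: 0.04
```

>>> drive_tool --deltas '[[[4,3.5,0.95,0,0],[4,3.5,0.95,0,0],[4,0,0,3,0],[4,0,0,2.5,0],[4,0,0,0,0]]]'

```text
time_s: 12.7
ee_pos: [0.546, 0.0368, 0.0633]
tcp_rot: [-0.002, 0.734, 0.679, -0.002]
ft_force: [-1.9, 0.3, -1.0]
gripper_width: 0.0401
```

>>> drive_tool --deltas '[[[4,0,0,0,0],[4,0,0,0,0]]]'

```text
time_s: 12.87
ee_pos: [0.5485, 0.0356, 0.0677]
tcp_rot: [0.0, 0.735, 0.678, 0.0]
ft_force: [0.1, 0.5, -0.2]
gripper_width: 0.0402
```

```bash
python3 -c "
from h import *
st()"
```

```text
t 12.87 S mm [-62.   28.8  67.7] tool x yaw-90 -0.0803 tilt [ 0.0005 -0.    ] F [ 0.1  0.5 -0.2] w 40.2 q [-0.04  0.62  1.7  -0.    0.82 -1.53]
```

>>> drive_tool --deltas '[[[4,0,0,1.2,0],[4,0,0,0.9,0],[4,0,0,0.4,0],[4,0,0,0,0],[2,0,0,0,0]]]'

```text
time_s: 13.28
ee_pos: [0.5482, 0.0358, 0.0421]
tcp_rot: [0.0, 0.735, 0.678, 0.0]
ft_force: [0.7, -0.6, 0.5]
gripper_width: 0.036
```

>>> drive_tool --deltas '[[[2,0,0,0,0],[2,0,0,0,0],[2,0,0,0,0],[2,0,0,0,0],[2,0,0,0,0]]]'

```text
time_s: 13.7
ee_pos: [0.5484, 0.0359, 0.0422]
tcp_rot: [0.0, 0.735, 0.678, 0.0]
ft_force: [-0.4, -0.5, 7.0]
gripper_width: 0.0286
```

>>> drive_tool --deltas '[[[2,0,0,-1,0],[2,0,0,-2,0],[2,0,0,-3,0],[2,0,0,-2,0],[2,0,0,0,0]]]'

```text
time_s: 14.12
ee_pos: [0.55, 0.036, 0.1261]
tcp_rot: [0.002, 0.735, 0.678, 0.002]
ft_force: [0.8, 0.2, 0.1]
gripper_width: 0.0283
```

```bash
python3 -c "
from h import *
st()"
```

```text
t 14.12 S mm [-60.5  29.2 126.1] tool x yaw-90 -0.0797 tilt [ 0.0058 -0.0002] F [0.8 0.2 0.1] w 28.3 q [-0.04  0.53  1.66  0.    0.95 -1.53]
```

>>> drive_tool --deltas '[[[2,-3.5,-0.48,0,0],[2,-3.5,-0.48,0,0],[2,-3.5,-0.48,0,0],[2,-3.5,-0.48,0,0],[2,-3.5,-0.48,0,0]]]'

```text
time_s: 14.53
ee_pos: [0.5095, -0.1379, 0.122]
tcp_rot: [-0.0, 0.735, 0.678, -0.0]
ft_force: [0.3, 0.0, 0.1]
gripper_width: 0.0279
```

>>> drive_tool --deltas '[[[2,-3.5,-0.48,0,0],[2,-3.5,-0.48,0,0],[2,-3.5,-0.48,0,0],[2,-3.5,-0.48,0,0],[2,0,0,0,0]]]'

```text
time_s: 14.95
ee_pos: [0.4791, -0.2801, 0.1221]
tcp_rot: [0.001, 0.736, 0.677, -0.0]
ft_force: [-0.6, 1.1, -0.5]
gripper_width: 0.0281
```

>>> drive_tool --deltas '[[[2,0,0,3,0],[2,0,0,2.5,0],[2,0,0,0,0],[2,0,0,0,0],[2,0,0,0,0]]]'

```text
time_s: 15.37
ee_pos: [0.4803, -0.2746, 0.0678]
tcp_rot: [0.0, 0.735, 0.678, 0.0]
ft_force: [0.1, -0.7, 0.0]
gripper_width: 0.0284
```

```bash
python3 -c "
from h import *
st();c=save('wrist','w6')"
```

```text
t 15.37 S mm [-105.2 -285.9   67.8] tool x yaw-90 -0.0795 tilt [ 0.0004 -0.0003] F [ 0.1 -0.7  0. ] w 28.4 q [-0.63  0.62  1.69  0.    0.83 -2.12]
```

View pics/w6.png

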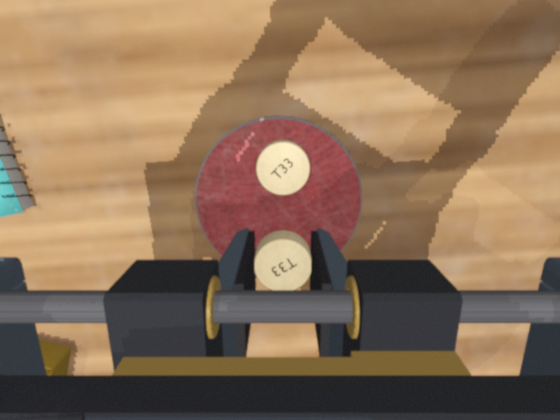

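>>> drive_tool --deltas '[[[2,0,0,1.2,0],[2,0,0,0.9,0],[2,0,0,0.35,0],[2,0,0,0.15,0],[2,0,0,0,0]]]'

```text
time_s: 15.83
ee_pos: [0.48, -0.2745, 0.0408]
tcp_rot: [-0.0, 0.735, 0.678, -0.0]
ft_force: [0.2, 0.3, -0.6]
gripper_width: 0.0284
```

>>> drive_tool --deltas '[[[2,0,0,0,0],[3.8,0,0,0,0],[3.8,0,0,0,0],[3.8,0,0,0,0],[3.8,0,0,0,0]]]'

```text
time_s: 16.25
ee_pos: [0.48, -0.2746, 0.0409]
tcp_rot: [0.0, 0.735, 0.678, 0.0]
ft_force: [-0.7, -0.8, -0.2]
gripper_width: 0.0378
```

>>> drive_tool --deltas '[[[4,0,0,-2,0],[4,0,0,-3,0],[4,0,0,-3,0],[4,0,0,-3,0],[4,0,0,-2,0]]]'

```text
time_s: 16.67
ee_pos: [0.4804, -0.2749, 0.1735]
tcp_rot: [0.001, 0.735, 0.678, 0.0]
ft_force: [-0.2, 0.3, 0.8]
gripper_width: 0.0398
```

```bash
python3 -c "
from h import *
st();c=save('wrist','w7')
im=c['pixels'].astype(int); m=((im[...,0]-im[...,2])>25)&(im[...,0]>180)&(im[...,1]>150); n,l,s,ce=cv2.connectedComponentsWithStats(m[:260].astype(np.uint8))
for i in range(1,n):
  if s[i,4]>300 and s[i,4]<5000: print(s[i],(S(p2w(c,*ce[i],.023))*1e3).round(1))
"
```

```text
t 16.67 S mm [-105.  -286.2  173.5] tool x yaw-90 -0.0797 tilt [ 0.0019 -0.0014] F [-0.2  0.3  0.8] w 39.8 q [-0.63  0.47  1.6  -0.    1.07 -2.12]
[ 494    0   66   32 1462] [-247.9 -100.9   23. ]
[ 307    5   81   50 1873] [-233.3 -240.    23. ]
[294  66 134  17 887] [-205.1 -226.4   23. ]
[ 431   68  129   56 3676] [-190.6 -109.5   23. ]
[ 293   80  130   49 3695] [-185.1 -222.9   23. ]
[ 266  128   35   36 1003] [-149.8 -285.7   23. ]
[267 181  33  32 832] [-106.2 -285.7   23. ]
[ 362  202  154   33 1888] [ -88.3 -148.2   23. ]
[403 245 105  15 934] [ -53.5 -119.9   23. ]
```

>>> drive_tool --deltas '[[[4,3.6,0,-1.3,0],[4,3.6,0,-1.3,0],[4,3.6,0,-1.3,0],[4,3.6,0,-1.3,0],[4,3.6,0,-1.3,0]]]'

```text
time_s: 17.13
ee_pos: [0.4939, -0.0935, 0.2362]
tcp_rot: [-0.0, 0.735, 0.678, -0.0]
ft_force: [0.8, -0.5, -0.2]
gripper_width: 0.04
```

>>> drive_tool --deltas '[[[4,3.6,0.4,0,0],[4,3.6,0.4,0,0],[4,3.6,0.4,0,0],[4,3.6,0.4,0,0],[4,3.6,0.4,0,0]]]'

```text
time_s: 17.55
ee_pos: [0.5285, 0.0845, 0.2357]
tcp_rot: [0.0, 0.735, 0.678, 0.0]
ft_force: [-0.1, -0.7, -0.5]
gripper_width: 0.0402
```

>>> drive_tool --deltas '[[[4,3.5,0,0,0],[4,3.5,0,0,0],[4,3.5,0,0,0],[4,3.5,0,0,0],[4,3,0,0,0]]]'

```text
time_s: 17.97
ee_pos: [0.5418, 0.2544, 0.2355]
tcp_rot: [-0.0, 0.735, 0.679, 0.0]
ft_force: [1.0, -1.0, 0.9]
gripper_width: 0.0401
```

>>> drive_tool --deltas '[[[4,0,0,0,0],[4,0,0,0,0],[4,0,0,0,0]]]'

```text
time_s: 18.22
ee_pos: [0.5419, 0.2518, 0.2354]
tcp_rot: [0.0, 0.735, 0.679, -0.0]
ft_force: [-1.1, -0.6, -0.2]
gripper_width: 0.04
```

```bash
python3 - <<'E'
from h import *
st(); save('wrist','w8')
E
```

```text
t 18.22 S mm [-85.9 243.7 235.4] tool x yaw-90 -0.0794 tilt [-0.0005 -0.0005] F [-1.1 -0.6 -0.2] w 40.0 q [ 0.34  0.46  1.42 -0.    1.26 -1.16]
```

View pics/w8.png

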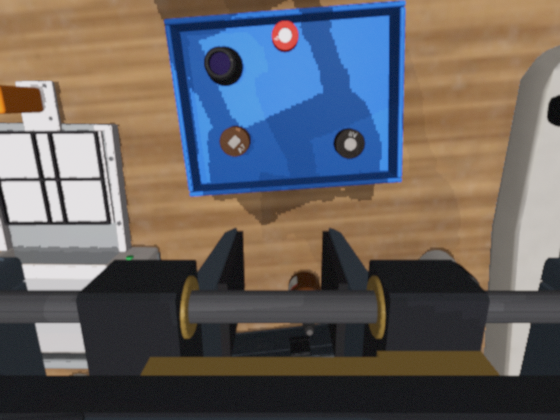

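```bash
python3 - <<'E'
from h import *
c=load('w8')
def f(n,u,v,z): p=p2w(c,u,v,z); print(n,(S(p)*1e3).round(1),'W',(p*1e3).round(1))
f('brown',235,142,.0225);f('black',349,144,.021);f('red',285,36.5,.021);f('loupe',222,66,.038)
f('rimFR',166,19,.04);f('rimFL',403,3,.04);f('rimRL',401,181,.04);f('rimRR',192,194,.04)
f('inFR',177,28,.04);f('inFLx',395,14,.04)
im=c['pixels'].astype(int)
blue=(im[...,2]>im[...,0]+40)
k=~blue; k=k.astype(np.uint8); n,l,s,ce=cv2.connectedComponentsWithStats(k[:200,165:405])
for i in range(1,n):
    if 200<s[i,4]<3000: print(s[i],ce[i]+[165,0]); f('',*(ce[i]+[165,0]),.015)
E
```

```text
brown [-127.4  196.5   22.5] W [496.7 208.1  22.5]
black [-125.4  310.5   21. ] W [507.8 321.5  21. ]
red [-224.  246.   21.] W [404.4 265.2  21. ]
loupe [-196.8  189.3   38. ] W [427.  206.4  38. ]
rimFR [-234.6  142.8   40. ] W [385.5 163.1  40. ]
rimFL [-247.2  346.9   40. ] W [389.3 367.6  40. ]
rimRL [-91.7 359.6  40. ] W [545.3 367.8  40. ]
rimRR [-78.4 154.6  40. ] W [542.2 162.3  40. ]
inFR [-227.5  151.7   40. ] W [393.3 171.4  40. ]
inFLx [-238.7  340.8   40. ] W [397.3 360.8  40. ]
[   0    0  234   19 2287] [244.94053345   5.82334937]
 [-250.8  209.1   15. ] W [374.7 230.5  15. ]
[106  19  28  33 700] [284.58428571  34.88142857]
 [-226.4  245.7   15. ] W [402. 265.  15.]
[  40   48   37   37 1095] [223.02374429  65.3086758 ]
 [-199.6  186.6   15. ] W [424.  203.9  15. ]
[ 55 126  30  31 725] [234.58482759 140.77793103]
 [-127.9  195.1   15. ] W [496.1 206.7  15. ]
[169 129  30  29 682] [348.83431085 142.99266862]
 [-125.8  311.4   15. ] W [507.5 322.4  15. ]
```

>>> drive_tool --deltas '[[[4,-2.4,-2.1,3,0],[4,-2.4,-2.1,3,0],[4,0,0,3.5,0],[4,0,0,3.5,0],[4,0,0,2,0]]]'

```text
time_s: 18.68
ee_pos: [0.4973, 0.2079, 0.0862]
tcp_rot: [-0.001, 0.735, 0.678, -0.001]
ft_force: [-1.0, 0.8, -1.5]
gripper_width: 0.0399
```

>>> drive_tool --deltas '[[[4,0,0,0,0],[4,0,0,0,0],[4,0,0,0,0]]]'

```text
time_s: 18.93
ee_pos: [0.4995, 0.2095, 0.09]
tcp_rot: [0.0, 0.735, 0.678, 0.001]
ft_force: [0.3, 0.3, 0.4]
gripper_width: 0.0397
```

```bash
python3 - <<'E'
from h import *
st()
E
```

```text
t 18.93 S mm [-124.7  198.1   90. ] tool x yaw-90 -0.0806 tilt [0.0015 0.0004] F [0.3 0.3 0.4] w 39.7 q [ 0.29  0.57  1.71 -0.    0.86 -1.2 ]
```

Adjust and descend to about 37.5 mm, then close.

>>> drive_tool --deltas '[[[4,-0.2,-0.25,2,0],[4,0,0,1.5,0],[4,0,0,1.2,0],[4,0,0,0.5,0],[4,0,0,0,0]]]'

```text
time_s: 19.35
ee_pos: [0.4964, 0.208, 0.0371]
tcp_rot: [0.0, 0.735, 0.678, 0.0]
ft_force: [-0.8, -0.9, 0.3]
gripper_width: 0.04
```

>>> drive_tool --deltas '[[[2,0,0,0,0],[2,0,0,0,0],[2,0,0,0,0],[2,0,0,0,0],[2,0,0,0,0]]]'

```text
time_s: 19.77
ee_pos: [0.4968, 0.2082, 0.0378]
tcp_rot: [0.0, 0.735, 0.678, 0.001]
ft_force: [0.1, -1.7, 8.1]
gripper_width: 0.0293
```

```bash
python3 - <<'E'
from h import *
st()
E
```

```text
t 19.77 S mm [-127.3  196.6   37.8] tool x yaw-90 -0.0797 tilt [0.002  0.0005] F [ 0.1 -1.7  8.1] w 29.3 q [ 0.29  0.66  1.75 -0.    0.73 -1.2 ]
```

>>> drive_tool --deltas '[[[2,0,0,-1,0],[2,0,0,-2.5,0],[2,0,0,-3,0],[2,0,0,-2,0],[2,-3.25,0.9,0,0]]]'

```text
time_s: 20.18
ee_pos: [0.5039, 0.1785, 0.1265]
tcp_rot: [0.001, 0.734, 0.68, 0.003]
ft_force: [1.7, 0.6, -0.7]
gripper_width: 0.0287
```

>>> drive_tool --deltas '[[[2,-3.25,0.9,0,0],[2,-3.25,0.9,0,0],[2,-3.25,0.9,0,0],[2,-3.25,0.9,0,0],[2,-3.25,0.9,0,0]]]'

```text
time_s: 20.6
ee_pos: [0.5344, 0.0077, 0.1228]
tcp_rot: [0.0, 0.735, 0.678, 0.0]
ft_force: [0.4, 0.6, 0.7]
gripper_width: 0.0292
```

>>> drive_tool --deltas '[[[2,-3.25,0.9,0,0],[2,0,0,2.5,0],[2,0,0,2.5,0],[2,0,0,0,0],[2,0,0,0,0]]]'

```text
time_s: 21.02
ee_pos: [0.54, -0.0237, 0.0719]
tcp_rot: [-0.001, 0.735, 0.678, -0.001]
ft_force: [0.7, 0.2, 1.1]
gripper_width: 0.0286
```

```bash
python3 - <<'E'
from h import *
st()
E
```

```text
t 21.02 S mm [-65.7 -31.   71.9] tool x yaw-90 -0.0798 tilt [-0.002   0.0004] F [0.7 0.2 1.1] w 28.6 q [-0.15  0.6   1.72  0.    0.82 -1.65]
```

>>> drive_tool --deltas '[[[2,0,0,1.2,0],[2,0,0,0.9,0],[2,0,0,0.5,0],[2,0,0,0.25,0],[2,0,0,0,0]]]'

```text
time_s: 21.43
ee_pos: [0.5407, -0.0235, 0.0435]
tcp_rot: [-0.0, 0.735, 0.678, 0.0]
ft_force: [-0.2, -1.0, 0.0]
gripper_width: 0.0284
```

```bash
python3 - <<'E'
from h import *
st()
E
```

```text
t 21.43 S mm [-65.  -30.8  43.5] tool x yaw-90 -0.0794 tilt [0.0001 0.0001] F [-0.2 -1.   0. ] w 28.4 q [-0.15  0.65  1.74  0.    0.75 -1.65]
```

>>> drive_tool --deltas '[[[3.8,0,0,0,0],[3.8,0,0,0,0],[3.8,0,0,0,0],[3.8,0,0,-1,0],[3.8,0,0,-3,0]]]'

```text
time_s: 21.85
ee_pos: [0.5388, -0.0236, 0.0814]
tcp_rot: [-0.002, 0.735, 0.678, -0.002]
ft_force: [-0.0, 0.3, -0.0]
gripper_width: 0.0381
```

>>> drive_tool --deltas '[[[4,0,0,-4,0],[4,3.4,-0.6,0,0],[4,3.4,-0.6,0,0],[4,3.4,-0.6,0,0],[4,3.4,-0.6,0,0]]]'

```text
time_s: 22.27
ee_pos: [0.5274, 0.115, 0.1244]
tcp_rot: [0.0, 0.735, 0.678, 0.0]
ft_force: [1.0, 0.1, -0.8]
gripper_width: 0.0401
```

>>> drive_tool --deltas '[[[4,3.4,-0.6,0,0],[4,3.4,-0.6,0,0],[4,3.4,-0.6,0,0],[4,3.4,-0.6,0,0],[4,3.4,-0.6,0,0]]]'

```text
time_s: 22.68
ee_pos: [0.5108, 0.2873, 0.1241]
tcp_rot: [0.0, 0.735, 0.678, 0.0]
ft_force: [1.3, -0.2, -0.7]
gripper_width: 0.0404
```

>>> drive_tool --deltas '[[[4,3.4,-0.6,0,0],[4,0,0,1.5,0],[4,0,0,1.5,0],[4,0,0,0,0],[4,0,0,0,0]]]'

```text
time_s: 23.1
ee_pos: [0.5076, 0.3197, 0.0934]
tcp_rot: [-0.0, 0.735, 0.678, -0.001]
ft_force: [0.0, 0.5, -0.5]
gripper_width: 0.0399
```

```bash
python3 - <<'E'
from h import *
st(); c=save('wrist','w9'); im=c['pixels'].astype(int)
def f(n,u,v,z): p=p2w(c,u,v,z); print(n,(S(p)*1e3).round(1))
print(w2p(c,W([-.1255,.311,.021])))
cv2.imwrite('pics/t2.png',snap('top')['pixels'][:,:,::-1])
a=cv2.resize(c['pixels'][:,:,::-1],(480,360)); b=cv2.resize(cv2.imread('pics/t2.png')[140:280,148:325],(480,380)) 
cv2.imwrite('pics/m1.png',np.vstack([a[:,:],b])[:,:] if False else np.vstack([a[60:300],b[:340]]))
E
```

```text
t 23.1 S mm [-125.5  308.6   93.4] tool x yaw-90 -0.0797 tilt [-0.0011 -0.0006] F [ 0.   0.5 -0.5] w 39.9 q [ 0.46  0.63  1.56 -0.    0.96 -1.03]
[[285.75345424 229.10411078]]
```

View pics/m1.png

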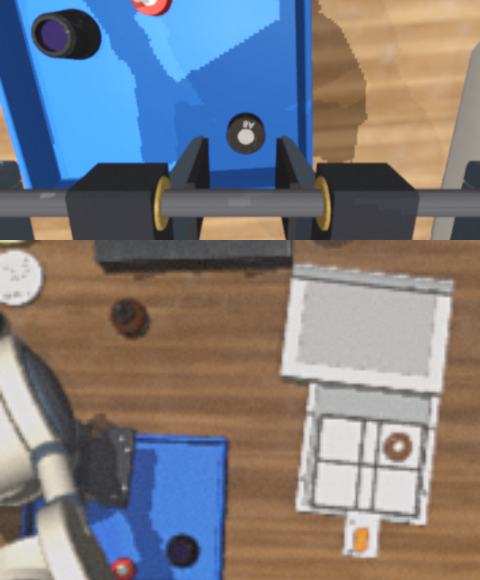

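>>> drive_tool --deltas '[[[4,0.2,-0.1,2,0],[4,0,0,1.8,0],[4,0,0,1.2,0],[4,0,0,0.5,0],[4,0,0,0.1,0]]]'

```text
time_s: 23.62
ee_pos: [0.507, 0.3216, 0.0368]
tcp_rot: [-0.0, 0.735, 0.678, -0.0]
ft_force: [-0.5, -0.4, 0.3]
gripper_width: 0.0397
```

>>> drive_tool --deltas '[[[4,0,0,0,0],[2,0,0,0,0],[2,0,0,0,0],[2,0,0,0,0],[2,0,0,0,0]]]'

```text
time_s: 24.03
ee_pos: [0.5076, 0.3222, 0.0379]
tcp_rot: [0.0, 0.735, 0.678, 0.001]
ft_force: [0.9, -0.7, 7.0]
gripper_width: 0.0286
```

```bash
python3 - <<'E'
from h import *
st()
E
```

```text
t 24.03 S mm [-125.7  311.2   37.9] tool x yaw-90 -0.0797 tilt [0.0013 0.0006] F [ 0.9 -0.7  7. ] w 28.6 q [ 0.47  0.71  1.59 -0.    0.84 -1.02]
```

>>> drive_tool --deltas '[[[2,0,0,-1,0],[2,0,0,-2.5,0],[2,0,0,-3,0],[2,0,0,-2,0],[2,-3.5,0.78,0,0]]]'

```text
time_s: 24.45
ee_pos: [0.5139, 0.2911, 0.1271]
tcp_rot: [0.001, 0.734, 0.68, 0.004]
ft_force: [0.6, -0.6, -0.3]
gripper_width: 0.0284
```

>>> drive_tool --deltas '[[[2,-3.5,0.78,0,0],[2,-3.5,0.78,0,0],[2,-3.5,0.78,0,0],[2,-3.5,0.78,0,0],[2,-3.5,0.78,0,0]]]'

```text
time_s: 24.87
ee_pos: [0.537, 0.1073, 0.123]
tcp_rot: [0.0, 0.735, 0.678, 0.0]
ft_force: [1.0, 1.0, 0.1]
gripper_width: 0.0291
```

>>> drive_tool --deltas '[[[2,-3.5,0.78,0,0],[2,-3.5,0.78,0,0],[2,0,0,2.5,0],[2,0,0,2.5,0],[2,0,0,0,0]]]'

```text
time_s: 25.28
ee_pos: [0.5452, 0.0372, 0.0696]
tcp_rot: [-0.002, 0.735, 0.678, -0.002]
ft_force: [-1.7, -0.2, -2.1]
gripper_width: 0.0286
```

>>> drive_tool --deltas '[[[2,0,0,0,0],[2,0,0,0,0]]]'

```text
time_s: 25.45
ee_pos: [0.5474, 0.0382, 0.0734]
tcp_rot: [0.0, 0.735, 0.679, 0.0]
ft_force: [0.1, 0.2, 1.2]
gripper_width: 0.0284
```

```bash
python3 - <<'E'
from h import *
st()
E
```

```text
t 25.45 S mm [-63.3  31.3  73.4] tool x yaw-90 -0.0792 tilt [ 0.0008 -0.    ] F [0.1 0.2 1.2] w 28.4 q [-0.04  0.61  1.7   0.    0.83 -1.53]
```

>>> drive_tool --deltas '[[[2,0,0,1.2,0],[2,0,0,1,0],[2,0,0,0.5,0],[2,0,0,0.25,0],[2,0,0,0,0]]]'

```text
time_s: 25.87
ee_pos: [0.5471, 0.0382, 0.043]
tcp_rot: [0.0, 0.735, 0.678, 0.0]
ft_force: [0.1, -0.6, -1.1]
gripper_width: 0.0289
```

>>> drive_tool --deltas '[[[3.8,0,0,0,0],[3.8,0,0,0,0],[3.8,0,0,0,0],[3.8,0,0,-1,0],[3.8,0,0,-3,0]]]'

```text
time_s: 26.28
ee_pos: [0.545, 0.0379, 0.0808]
tcp_rot: [-0.002, 0.735, 0.678, -0.002]
ft_force: [-1.3, 0.4, 0.3]
gripper_width: 0.0381
```

>>> drive_tool --deltas '[[[3.4,0,0,-4,0],[3.4,3.1,-2.1,0,0],[3.4,3.1,-2.1,0,0],[3.4,3.1,-2.1,0,0],[3.4,3.1,-2.1,0,0]]]'

```text
time_s: 26.7
ee_pos: [0.4724, 0.1693, 0.1237]
tcp_rot: [0.0, 0.735, 0.678, 0.0]
ft_force: [0.7, 0.1, 0.2]
gripper_width: 0.034
```

>>> drive_tool --deltas '[[[3.4,3.1,-2.1,0,0],[3.4,3.0,-2.1,0,0],[3.4,3.0,-2.1,0,0],[3.4,0,0,1.5,0],[3.4,0,0,1.5,0]]]'

```text
time_s: 27.12
ee_pos: [0.4171, 0.266, 0.0937]
tcp_rot: [0.0, 0.734, 0.68, 0.001]
ft_force: [0.1, -0.7, 0.3]
gripper_width: 0.0343
```

>>> drive_tool --deltas '[[[3.4,0,0,0,0],[3.4,0,0,0,0],[3.4,0,0,0,0]]]'

```text
time_s: 27.37
ee_pos: [0.418, 0.2638, 0.0935]
tcp_rot: [0.0, 0.735, 0.678, 0.0]
ft_force: [-0.5, 0.3, 0.5]
gripper_width: 0.0338
```

```bash
python3 - <<'E'
from h import *
st(); c=save('wrist','w10'); im=c['pixels'].astype(int)
k=((im[...,0]>im[...,1]*1.8)&(im[...,0]>130)).astype(np.uint8)
n,l,s,ce=cv2.connectedComponentsWithStats(k)
for i in range(1,n):
    if s[i,4]>100: print(s[i],ce[i],(S(p2w(c,*ce[i],.016))*1e3).round(1))
E
```

```text
t 27.37 S mm [-210.3  245.8   93.5] tool x yaw-90 -0.0804 tilt [0.0005 0.0002] F [-0.5  0.3  0.5] w 33.8 q [ 0.44  0.52  1.82 -0.    0.8  -1.05]
[263 194  39  31 641] [282.97815913 208.3900156 ] [-222.7  246.4   16. ]
```

View pics/w10.png

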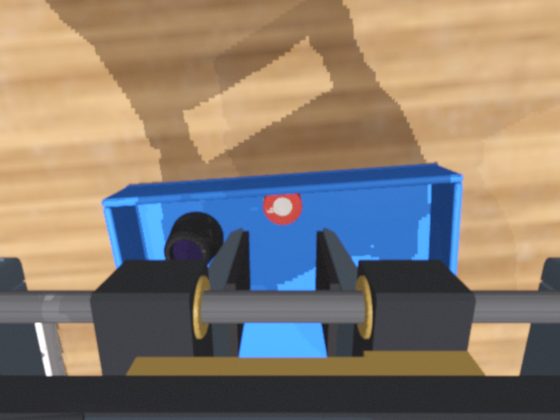

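>>> drive_tool --deltas '[[[3.4,0,-0.35,1.5,0],[3.4,0,0,1.5,0],[3.4,0,0,1,0],[3.4,0,0,0.8,0],[3.4,0,0,0.5,0]]]'

```text
time_s: 27.83
ee_pos: [0.4143, 0.264, 0.0392]
tcp_rot: [-0.0, 0.735, 0.678, -0.0]
ft_force: [-1.3, -0.1, 0.8]
gripper_width: 0.0342
```

>>> drive_tool --deltas '[[[3.4,0,0,0.3,0],[3.4,0,0,0,0],[1.8,0,0,0,0],[1.8,0,0,0,0],[1.8,0,0,0,0]]]'

```text
time_s: 28.25
ee_pos: [0.4143, 0.2643, 0.037]
tcp_rot: [0.0, 0.735, 0.678, 0.0]
ft_force: [0.0, 0.5, 0.4]
gripper_width: 0.0239
```

>>> drive_tool --deltas '[[[1.8,0,0,0,0],[1.8,0,0,0,0]]]'

```text
time_s: 28.42
ee_pos: [0.4144, 0.2643, 0.037]
tcp_rot: [0.0, 0.735, 0.678, 0.0]
ft_force: [-0.3, 0.2, 3.8]
gripper_width: 0.0241
```

```bash
python3 - <<'E'
from h import *
st()
E
```

```text
t 28.42 S mm [-214.  246.   37.] tool x yaw-90 -0.0798 tilt [0.0006 0.0003] F [-0.3  0.2  3.8] w 24.1 q [ 0.45  0.62  1.87  0.    0.65 -1.04]
```

>>> drive_tool --deltas '[[[1.8,0,0.6,-0.05,0],[1.8,0,0.9,0,0],[1.8,0,0,0,0],[1.8,0,0,0,0],[3.4,0,0,0,0]]]'

```text
time_s: 28.83
ee_pos: [0.4291, 0.2629, 0.037]
tcp_rot: [-0.0, 0.735, 0.678, -0.0]
ft_force: [-1.5, 0.1, -0.2]
gripper_width: 0.0283
```

>>> drive_tool --deltas '[[[3.4,0,0,0,0],[3.4,0,0,0,0],[3.4,0,-0.6,0,0],[3.4,0,-0.45,0,0],[3.4,0,0,0,0]]]'

```text
time_s: 29.25
ee_pos: [0.417, 0.2637, 0.0371]
tcp_rot: [-0.0, 0.735, 0.678, -0.001]
ft_force: [0.0, 0.2, 0.2]
gripper_width: 0.034
```

>>> drive_tool --deltas '[[[3.4,0,0,0,0],[1.8,0,0,0,0],[1.8,0,0,0,0],[1.8,0,0,0,0],[1.8,0,0,0,0]]]'

```text
time_s: 29.67
ee_pos: [0.4188, 0.2639, 0.0372]
tcp_rot: [0.0, 0.735, 0.678, 0.0]
ft_force: [0.0, 1.0, 1.2]
gripper_width: 0.0239
```

>>> drive_tool --deltas '[[[1.8,0,0,0,0],[1.8,0,0,0,0]]]'

```text
time_s: 29.83
ee_pos: [0.4188, 0.2639, 0.0372]
tcp_rot: [0.0, 0.735, 0.678, 0.0]
ft_force: [-0.3, 0.7, 1.4]
gripper_width: 0.0242
```

```bash
python3 - <<'E'
from h import *
st()
E
```

```text
t 29.83 S mm [-209.5  245.9   37.2] tool x yaw-90 -0.0798 tilt [0.0003 0.0001] F [-0.3  0.7  1.4] w 24.2 q [ 0.44  0.62  1.86  0.    0.66 -1.05]
```

>>> drive_tool --deltas '[[[1.8,0,0,-1,0],[1.8,0,0,-2.5,0],[1.8,0,0,-3,0],[1.8,0,0,-2,0],[1.8,-3.45,1.22,0,0]]]'

```text
time_s: 30.25
ee_pos: [0.4292, 0.2324, 0.1264]
tcp_rot: [0.001, 0.734, 0.68, 0.003]
ft_force: [2.1, -1.1, 0.7]
gripper_width: 0.0239
```

>>> drive_tool --deltas '[[[1.8,-3.45,1.22,0,0],[1.8,-3.45,1.22,0,0],[1.8,-3.45,1.22,0,0],[1.8,-3.45,1.22,0,0],[1.8,-3.45,1.22,0,0]]]'

```text
time_s: 30.67
ee_pos: [0.4751, 0.0499, 0.1229]
tcp_rot: [0.0, 0.735, 0.678, 0.0]
ft_force: [1.1, -0.5, -0.9]
gripper_width: 0.0239
```

>>> drive_tool --deltas '[[[1.8,-3.45,1.22,0,0],[1.8,-3.45,1.22,0,0],[1.8,0,0,2.5,0],[1.8,0,0,2.5,0],[1.8,0,0,0,0]]]'

```text
time_s: 31.08
ee_pos: [0.4921, -0.0196, 0.0698]
tcp_rot: [-0.002, 0.735, 0.678, -0.001]
ft_force: [-1.6, 0.3, -1.0]
gripper_width: 0.0238
```

>>> drive_tool --deltas '[[[1.8,0,0,0,0],[1.8,0,0,0,0]]]'

```text
time_s: 31.25
ee_pos: [0.4941, -0.0188, 0.0733]
tcp_rot: [0.0, 0.735, 0.679, 0.0]
ft_force: [0.6, -0.1, 0.0]
gripper_width: 0.0238
```

```bash
python3 - <<'E'
from h import *
st()
E
```

```text
t 31.25 S mm [-111.9  -29.8   73.3] tool x yaw-90 -0.0792 tilt [ 0.0003 -0.    ] F [ 0.6 -0.1  0. ] w 23.8 q [-0.16  0.56  1.84  0.    0.75 -1.65]
```

>>> drive_tool --deltas '[[[1.8,-0.15,0,1.2,0],[1.8,0,0,1,0],[1.8,0,0,0.5,0],[1.8,0,0,0.25,0],[1.8,0,0,0,0]]]'

```text
time_s: 31.67
ee_pos: [0.4937, -0.0203, 0.0428]
tcp_rot: [-0.0, 0.735, 0.678, -0.0]
ft_force: [-0.3, -0.0, -0.4]
gripper_width: 0.0244
```

>>> drive_tool --deltas '[[[3.5,0,0,0,0],[3.5,0,0,0,0],[3.5,0,0,0,0],[3.5,0,0,-1,0],[3.5,0,0,-3,0]]]'

```text
time_s: 32.08
ee_pos: [0.4921, -0.0203, 0.0811]
tcp_rot: [-0.002, 0.735, 0.678, -0.002]
ft_force: [0.2, 0.4, -0.1]
gripper_width: 0.0346
```

>>> drive_tool --deltas '[[[4,0,0,-4,0],[4,0,0,-4,0],[4,0,0,-4,0],[4,1.3,3,0,0],[4,1.3,3,0,0]]]'

```text
time_s: 32.5
ee_pos: [0.5568, 0.0005, 0.2071]
tcp_rot: [0.002, 0.735, 0.678, 0.002]
ft_force: [0.7, -0.3, -0.0]
gripper_width: 0.0398
```

>>> drive_tool --deltas '[[[4,0,3,0,0],[4,0,0,0,0],[4,0,0,0,0],[4,0,0,0,0]]]'

```text
time_s: 32.83
ee_pos: [0.5849, -0.0018, 0.2029]
tcp_rot: [-0.0, 0.735, 0.678, -0.0]
ft_force: [-0.2, 0.4, -0.5]
gripper_width: 0.0403
```

```bash
python3 - <<'E'
from h import *
st(); save('wrist','w11'); c=save('top','t3')
E
```

```text
t 32.83 S mm [-22.8  -5.6 202.9] tool x yaw-90 -0.0798 tilt [-0.0008  0.0001] F [-0.2  0.4 -0.5] w 40.3 q [-0.11  0.47  1.49 -0.    1.18 -1.6 ]
```

View pics/w11.png

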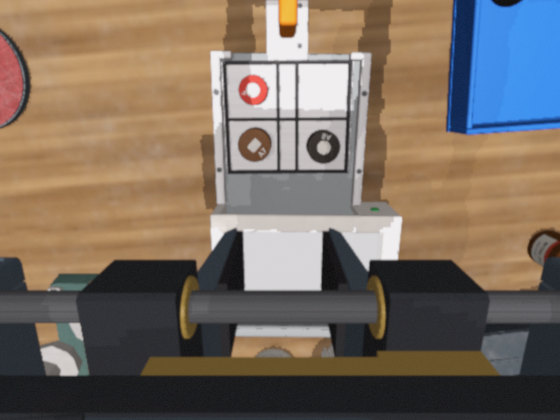

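>>> drive_tool --deltas '[[[4,0.3,-3.6,0,0],[4,0,-3.6,0,0],[4,0,-3.6,0,0],[4,0,-3.6,0,0],[4,0,0,3.5,0]]]'

```text
time_s: 33.35
ee_pos: [0.4379, 0.0132, 0.1722]
tcp_rot: [0.002, 0.735, 0.678, 0.002]
ft_force: [3.7, 0.2, 0.2]
gripper_width: 0.0398
```

>>> drive_tool --deltas '[[[4,0,0,3.5,0],[4,0,0,2.5,0],[4,0,0,0,0],[4,0,0,0,0],[4,0,0,0,0]]]'

```text
time_s: 33.77
ee_pos: [0.4426, 0.0126, 0.1088]
tcp_rot: [0.0, 0.735, 0.678, 0.0]
ft_force: [-0.2, -0.5, 0.5]
gripper_width: 0.0397
```

```bash
python3 - <<'E'
from h import *
st(); c=save('wrist','w12'); im=c['pixels'].astype(int)
k=((im[...,0]>150)&(im[...,0]-im[...,2]>110)&(im[...,1]<180)).astype(np.uint8)
n,l,s,ce=cv2.connectedComponentsWithStats(k)
for i in range(1,n):
    if s[i,4]>100: print(s[i],ce[i],(S(p2w(c,*ce[i],.066))*1e3).round(1))
E
```

```text
t 33.77 S mm [-165.7   -2.7  108.8] tool x yaw-90 -0.0799 tilt [ 0.0008 -0.0001] F [-0.2 -0.5  0.5] w 39.7 q [-0.11  0.45  1.93 -0.    0.77 -1.6 ]
[273 222  23  38 820] [283.62439024 240.38902439] [-169.5   -1.8   66. ]
[244 278  15  13 125] [250.632 284.304] [-141.8  -21.1   66. ]
```

>>> drive_tool --deltas '[[[4,0.05,-0.1,2,0],[4,0,0,1.7,0],[4,0,0,1,0],[1,0,0,0,0],[1,0,0,0,0]]]' --force 25

```text
time_s: 34.23
ee_pos: [0.4418, 0.0132, 0.0615]
tcp_rot: [0.0, 0.735, 0.678, 0.0]
ft_force: [0.1, 0.6, 0.8]
gripper_width: 0.0295
```

>>> drive_tool --deltas '[[[0.8,0,0,0,0],[0.8,0,0,0,0],[0.8,0,0,0,0],[0.8,0,0,0,0],[0.8,0,0,0,0]]]'

```text
time_s: 34.65
ee_pos: [0.4419, 0.0133, 0.0616]
tcp_rot: [0.001, 0.735, 0.678, 0.001]
ft_force: [-0.0, 3.7, 12.7]
gripper_width: 0.0132
```

```bash
python3 - <<'E'
from h import *
st()
E
```

```text
t 34.65 S mm [-166.4   -2.    61.6] tool x yaw-90 -0.0795 tilt [ 0.0019 -0.0001] F [-0.   3.7 12.7] w 13.2 q [-0.11  0.54  1.97  0.    0.63 -1.6 ]
```

>>> drive_tool --deltas '[[[0.8,0.1,0.4,0,0],[0.8,0,0.8,0,0],[0.8,0,1.1,0,0],[0.8,0,1.1,0,0],[0.8,0,1.1,0,0]]]'

```text
time_s: 35.07
ee_pos: [0.4841, 0.0109, 0.0611]
tcp_rot: [-0.002, 0.735, 0.678, -0.001]
ft_force: [-12.0, 0.7, 11.0]
gripper_width: 0.014
```

```bash
python3 - <<'E'
from h import *
st()
E
```

```text
t 35.07 S mm [-124.2   -1.    61.1] tool x yaw-90 -0.0796 tilt [-0.0044  0.0004] F [-12.    0.7  11. ] w 14.0 q [-0.1   0.57  1.87 -0.    0.71 -1.59]
```

>>> drive_tool --deltas '[[[0.8,0,1.2,0,0],[0.8,0,1.2,0,0],[0.8,0,1.2,0,0],[0.8,0,1.2,0,0],[0.8,0,1.2,0,0]]]'

```text
time_s: 35.48
ee_pos: [0.544, 0.0061, 0.0611]
tcp_rot: [-0.002, 0.735, 0.678, -0.002]
ft_force: [-12.9, 1.8, 12.1]
gripper_width: 0.0137
```

>>> drive_tool --deltas '[[[0.8,0,1.2,0,0],[0.8,0,1.0,0,0],[0.8,0,0.7,0,0],[0.8,0,0.4,0,0],[0.8,0,0,0,0]]]'

```text
time_s: 35.9
ee_pos: [0.5785, 0.0033, 0.0611]
tcp_rot: [-0.001, 0.735, 0.678, -0.001]
ft_force: [-2.3, 0.2, 3.8]
gripper_width: 0.0135
```

```bash
python3 - <<'E'
from h import *
st()
E
```

```text
t 35.9 S mm [-29.5  -1.1  61.1] tool x yaw-90 -0.0798 tilt [-0.0017  0.0001] F [-2.3  0.2  3.8] w 13.5 q [-0.1   0.65  1.63 -0.    0.86 -1.59]
```

>>> drive_tool --deltas '[[[0.8,0,0.2,0,0],[0.8,0,0.1,0,0],[0.8,0,0,0,0]]]'

```text
time_s: 36.15
ee_pos: [0.5805, 0.0032, 0.0611]
tcp_rot: [-0.001, 0.735, 0.678, -0.001]
ft_force: [-7.3, 0.5, 8.0]
gripper_width: 0.0138
```

```bash
python3 - <<'E'
from h import *
st()
E
```

```text
t 36.15 S mm [-27.5  -1.   61.1] tool x yaw-90 -0.0796 tilt [-0.0027  0.0002] F [-7.3  0.5  8. ] w 13.8 q [-0.1   0.66  1.63 -0.    0.86 -1.59]
```

Now shift left slowly.

>>> drive_tool --deltas '[[[0.8,0.4,0.1,0,0],[0.8,0.7,0,0,0],[0.8,0.7,0,0,0],[0.8,0.5,0,0,0],[0.8,0,0,0,0]]]'

```text
time_s: 36.57
ee_pos: [0.5851, 0.027, 0.0611]
tcp_rot: [0.0, 0.734, 0.679, 0.0]
ft_force: [0.0, 6.5, 6.7]
gripper_width: 0.0139
```

```bash
python3 - <<'E'
from h import *
st()
E
```

```text
t 36.57 S mm [-24.9  23.1  61.1] tool x yaw-90 -0.0791 tilt [0.0008 0.0003] F [0.  6.5 6.7] w 13.9 q [-0.06  0.66  1.62  0.    0.86 -1.55]
```

>>> drive_tool --deltas '[[[0.8,0.3,0,0,0],[0.8,0.2,0,0,0],[0.8,0.1,0,0,0],[0.8,0,0,0,0]]]'

```text
time_s: 36.9
ee_pos: [0.5857, 0.0318, 0.0611]
tcp_rot: [0.0, 0.735, 0.678, 0.0]
ft_force: [-0.7, -4.3, 4.6]
gripper_width: 0.0137
```

```bash
python3 - <<'E'
from h import *
st(); c=save('top','t4')
cv2.imwrite('pics/t4c.png',cv2.resize(c['pixels'][145:265,225:325,::-1],None,fx=5,fy=5,interpolation=cv2.INTER_CUBIC))
E
```

```text
t 36.9 S mm [-24.6  27.9  61.1] tool x yaw-90 -0.0794 tilt [ 0.001  -0.0004] F [-0.7 -4.3  4.6] w 13.7 q [-0.05  0.66  1.61 -0.    0.87 -1.54]
```

>>> drive_tool --deltas '[[[0.8,0.2,-0.1,0,0],[0.8,0.2,0,0,0],[0.8,0,0,0,0]]]'

```text
time_s: 37.2
ee_pos: [0.585, 0.0359, 0.0611]
tcp_rot: [0.0, 0.735, 0.678, 0.0]
ft_force: [1.2, -3.3, 5.4]
gripper_width: 0.0137
```

```bash
python3 - <<'E'
from h import *
st()
E
```

```text
t 37.2 S mm [-25.6  32.   61.1] tool x yaw-90 -0.0795 tilt [ 0.0011 -0.0003] F [ 1.2 -3.3  5.4] w 13.7 q [-0.04  0.66  1.61 -0.    0.86 -1.53]
```

>>> drive_tool --deltas '[[[3,0,0,0,0],[3,0,0,0,0],[3,0,0,0,0],[3,0,0,0,0],[3,0,0,-1,0]]]'

```text
time_s: 37.62
ee_pos: [0.5835, 0.036, 0.0695]
tcp_rot: [-0.001, 0.735, 0.678, -0.001]
ft_force: [-0.5, 0.7, -0.2]
gripper_width: 0.0304
```

>>> drive_tool --deltas '[[[3,0,0,-3,0],[4,0,0,-4,0],[4,0,0,-4,0],[4,0,0,-4,0],[4,-2,2,0,0]]]'

```text
time_s: 38.03
ee_pos: [0.6038, 0.0167, 0.2294]
tcp_rot: [0.003, 0.734, 0.679, 0.004]
ft_force: [2.6, 0.7, 1.3]
gripper_width: 0.0403
```

>>> drive_tool --deltas '[[[4,0,2,0,0],[4,0,2,0,0],[4,0,0,0,0],[4,0,0,0,0],[4,0,0,0,0]]]'

```text
time_s: 38.45
ee_pos: [0.642, 0.0114, 0.2208]
tcp_rot: [-0.0, 0.735, 0.678, -0.0]
ft_force: [0.4, 1.1, -0.1]
gripper_width: 0.0399
```

```bash
python3 - <<'E'
from h import *
st(); c=save('wrist','w13')
d=snap('top','t5.png')['pixels'][140:280,148:400,::-1]
a=cv2.resize(c['pixels'][:300,:,::-1],None,fx=1.2,fy=1.2); b=cv2.resize(d,(432,240))
m=np.zeros((600,672,3),np.uint8); m[:360]=a; m[360:,:432]=b
cv2.imwrite('pics/m2.png',m)
E
```

```text
t 38.45 S mm [ 33.2  12.  220.8] tool x yaw-90 -0.0797 tilt [-0.0008  0.0001] F [ 0.4  1.1 -0.1] w 39.9 q [-0.08  0.53  1.32  0.    1.29 -1.57]
```

View pics/m2.png

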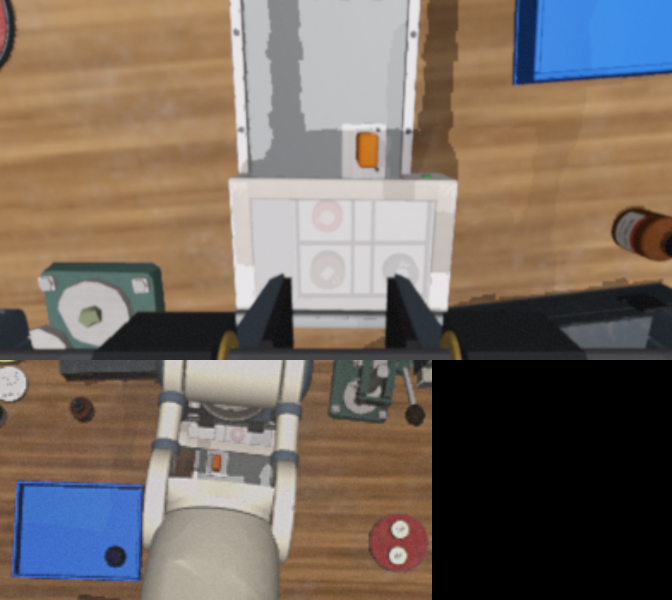

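```bash
python3 - <<'E'
from h import *
c=load('w13'); im=c['pixels'].astype(int)
k=((im[...,0]>150)&(im[...,0]-im[...,2]>90)&(im[...,1]<180)); k[:,:280]=0;k[:,330:]=0;k[170:]=0
v,u=np.nonzero(k); print((S(p2w(c,u.mean(),v.mean(),.066))*1e3).round(1))
for p in ((355/1.2,242/1.2),(297/1.2,242/1.2),(375/1.2,242/1.2),(433/1.2,242/1.2),(360/1.2,198/1.2)): print((S(p2w(c,*p,.016))*1e3).round(1))
print('hood', (S(p2w(c,230/1.2,181/1.2,.05))*1e3).round(1),(S(p2w(c,457/1.2,181/1.2,.05))*1e3).round(1))
st()
E
```

```text
[-28.7  31.9  66. ]
[50.9 25.9 16. ]
[ 50.9 -23.4  16. ]
[50.9 43.  16. ]
[50.8 92.3 16. ]
[13.2 29.7 16. ]
hood [ -5.  -68.1  50. ] [-5.1 99.4 50. ]
t 38.55 S mm [ 33.1  12.1 220.8] tool x yaw-90 -0.0795 tilt [-0.0006  0.0001] F [0.1 0.5 0.6] w 39.6 q [-0.08  0.53  1.32  0.    1.29 -1.57]
```

```bash
python3 -c "
from h import *
print(bot.close_job())"
```

```text
the job is handed in; nothing more can be done
None
```

I did the whole task and handed the job in at about 38.6 s of the 200 s allowed. No verdict was reported.

**What I did**
- I shifted the carrier right and drew it out until the wrist force showed it against its stops.
- I stood both brass samples on the red pad, about 44 mm apart.
- Three mounted samples were in the bin: brown, black and red. Each is now in its own pocket: brown rear right, black rear left, red front right.
- Red had been knocked against the bin's front wall during the run. I gripped it off-centre, pulled it clear of the wall and gripped it again before lifting it.
- I slid the carrier in under the hood and shifted it left.

**Last checks, from the camera images**

| Item | Measured | Required |
|---|---|---|
| Carrier x | about 51–52 mm | 46–62 mm |
| Carrier y | about 33 mm | above 22 mm |
| Brass samples from pad centre | about 20–23 mm | within 48 mm |

- All three samples show in their pockets through the roof window.
- The loupe is in the bin, the bottle is upright and the gripper is clear of everything.

**What disagreed:** Two ways of finding the carrier's position inside the hood differed by about 1–2 mm. I felt no firm contact at the left end, so "fully left" rests on the images.

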